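# Load washed bearing blocks into the bench drying cage

## Robot

A 6-joint arm with a two-finger parallel gripper is mounted at the origin on the work surface. World frame = base frame: x ahead of the robot, y to its left, z up, the work surface at z = 0. Lengths are in m, angles in rad, forces in N, time in s.
With the tool pointing down it reaches from about 0.375 to 0.9 m from the base axis. Payload 3.1 kg.
Tool frame: the origin (TCP) lies midway between the tips of the shut fingers; the grasp point (between the pads) lies 19 mm behind it; z points along the fingers, y is the line along which they close (so a half turn about z gives the same grasp; the last joint's range is limited). The gripper opens to 85 mm and grips with 20 to 120 N. Pads are 22 mm wide; open, the fingers measure 114 mm over their backs; the gripper's body (76 mm by 85 mm) begins 54 mm behind the grasp point. The pads swing forward as they close: fully open they stand 13 mm farther back than shut.
Start: joints at [-1.292, 0.527, 1.433, -0, 1.181, -0.178], TCP at [0.276, -0.561, 0.231] pointing down, gripper open.
Joint ranges: [-3.08, 3.08], [-0.75, 2.2], [0.22, 2.44], [-1.43, 4.57], [0, 2.65], [-2.85, 2.85]. Speed limits (rad/s): [2.79, 2.79, 3.14, 3.14, 3.14, 3.14].

## Interface

Orientations are given as a unit quaternion [x, y, z, w].
In Python, from station import manip gives the robot as it stands. The module is installed in compiled form; this text tells all that it offers.
- The arm moves only by the tool apply_moves, never from a script. Its arguments are lists of equal length, an entry for each row: "claw": the gripper's target within -1 to 1 (fully open at 1, half-way at 0, shut at -1); "travel": the shift along the tool's x, y, z scaled (see below), a list of three; "turn": the turn, a rotation vector about the tool's x, y, z scaled (see below), a list of three. In form: {"claw": [claw, ...], "travel": [[dx, dy, dz], ...], "turn": [[rx, ry, rz], ...]}. A call has 1 to 5 rows; each row is the pose to reach, as a shift and turn from the pose commanded when the call began, along the tool's axes at that moment, turning the shorter way round; what a row does not reach only later rows make up. The controller multiplies each number of a shift by 800 mm and each number of a turn by 180 degrees. A row lasts 1/12 s, in which the tool goes at most 41.7 mm and 7.16 degrees, less where a joint would pass 70% of its speed; a pose out of reach is approached as far as the arm can. A call with a number of a shift or a turn outside -1 to 1 is refused whole. A call with a gripper value outside its range is refused whole. The fingers move at their own pace and stop on an object; "newtons" is the grip in N (left out, the last holds). Time passes only in rows, so rows that repeat a pose let the fingers close. It gives the time, the measured TCP pose, the force, the opening and the grip force at its end, in the units of the state.
- manip.sense(): the state, without advancing time (a new reading comes with each control period).
- manip.snapshot(name): name is "scene" or "top"; returns a dict with "pixels" (400x640x3 uint8, red, green, blue), "depth" (400x640 float32, m along the optical axis (not along the pixel's ray), 0 where there is no reading), "intrinsics" (3x3 intrinsics, pixels), "R" (3x3) and "t" (3): a world point X has camera coordinates R X + t. Camera axes: x right, y down, z forward; pixel columns grow to the right and rows downward; lengths in m; the calibration is good to about 2 mm. A picture is of the moment at which its call begins.
- manip.sign_off(): hands the job in; it is judged then, once.
The state is a dict: "t": time; "q": joint angles; "qd": joint speeds; "tau": joint torques, N m; "tcp_pos": TCP position; "tool_rot": TCP orientation; "force": force on the tool from outside, world axes, zero at the start; "ft_torque": the same for the moment, N m; "finger_gap": opening from 0.0 (shut) to 1.0 (fully open); "gripper_force": force on a finger pad.
Only numpy, scipy, OpenCV 4.12 (cv2) and the standard library are available. Lean on these libraries where they do the work, as an engineer would, in place of code of your own. Each camera call takes 0.05 s, during which the arm holds its last target. There are 200 camera calls.

## Task

Put all the washed bearing blocks away to dry: lift the drop bar over its catch and swing the cage's gate wide open, pull the tray right out, and stand the blocks on it in neat rows, each upright inside an outline of its own and lined up with it. Then push the tray fully home, shut the gate and let the bar drop down behind its catch again. Leave the other things on the bench alone.

Things in the scene. Friction and masses are not known exactly. Their poses are not given: they have to be found in the camera images.
- gate (a joint): the cage's front gate: green steel panel 240 mm wide, top 65 mm above the bench, hinged upright at the left (+y) end of the cage's front. rad: 0 shut, grows as its right end swings out towards the robot and round to the left, 1.95 fully open. Stays where left (light friction). The lowered drop bar behind its catch holds it shut.
- gate_hinge (a point): point on the gate's upright hinge axis, 55 mm above the bench; its axes turn with the gate: with the gate shut its x points straight into the cage (the tray pulls out along -x) and its y to the cage's left; the panel runs from it along its -y.
- bar (a joint): gravity latch: steel bar (10 x 18 mm, 55 mm above bench) along the gate's outer face, pivoted 60 mm from the gate's hinge, 18 mm in front of the panel; its free end, 215 mm to the right, lies behind the catch, a fixed lug 60 mm high. rad: 0 level, grows as lifted, max 0.7; drops by its weight. Clears the lug from 0.07; 0.2 is comfortable. Lowered, it fouls the lug on shutting too: lift it over.
- bar_grip (a point): the bar's grip: upright round steel stem 18 mm thick with a black ball 26 mm across on top. Point on the stem's axis, 36 mm above the bar's centre line (91 mm above the bench when down), 140 mm from the bar's pivot, 200 mm along the gate from its hinge; the bar's top is 27 mm below it, the ball's centre 25 mm above it. Lifting it 28 mm raises the bar to 0.2 rad.
- tray (a joint): the aluminium tray's slide out of the cage, m: 0 fully home in the cage, grows as it is pulled straight out towards the robot, 0.23 at its stop. Takes about 2 N, stays where left. The shut gate blocks it.
- tray_handle (a point): middle of the tray's handle: level round bar 10 mm thick, 90 mm long, along the tray's front edge, 62 mm above the bench; point on its axis; x points into the cage, y left. The front edge (28 mm high) is 14 mm behind it; with the tray home the cage's wire roof (100 mm above the bench) begins 52 mm behind it. The joint tray moves it along its -x.
- cage: the cage: low open-fronted green steel box 268 mm wide, 256 mm deep, 100 mm high, wire roof. Origin on the bench at the middle of its front; x points into it. The TRAY in it: six black outlines, each 84 mm (along x) by 48 mm, two rows of three; centres 70 and 160 mm behind the handle (its +x) and 0 and 76 mm to either side (its y). Tray floor 18 mm above the bench, rim 23 mm.
- block0_mid (a point): a grey cast bearing block (pillow block), 0.35 kg or so, may be absent: foot 72 mm long (its x) by 36 mm wide (its y) by 16 mm high, with a round housing 44 mm across in the middle rising to 48 mm; both side faces are flat, 36 mm apart over the whole height, best gripped across them (the round housing can also be held lengthwise, less firmly). Point at its middle, 24 mm above its underside; z up.
- block1_mid (a point): a grey cast bearing block (pillow block), 0.35 kg or so, may be absent: foot 72 mm long (its x) by 36 mm wide (its y) by 16 mm high, with a round housing 44 mm across in the middle rising to 48 mm; both side faces are flat, 36 mm apart over the whole height, best gripped across them (the round housing can also be held lengthwise, less firmly). Point at its middle, 24 mm above its underside; z up.
- block2_mid (a point): a grey cast bearing block (pillow block), 0.35 kg or so, may be absent: foot 72 mm long (its x) by 36 mm wide (its y) by 16 mm high, with a round housing 44 mm across in the middle rising to 48 mm; both side faces are flat, 36 mm apart over the whole height, best gripped across them (the round housing can also be held lengthwise, less firmly). Point at its middle, 24 mm above its underside; z up.
- block3_mid (a point): a grey cast bearing block (pillow block), 0.35 kg or so, may be absent: foot 72 mm long (its x) by 36 mm wide (its y) by 16 mm high, with a round housing 44 mm across in the middle rising to 48 mm; both side faces are flat, 36 mm apart over the whole height, best gripped across them (the round housing can also be held lengthwise, less firmly). Point at its middle, 24 mm above its underside; z up.
- block4_mid (a point): a grey cast bearing block (pillow block), 0.35 kg or so, may be absent: foot 72 mm long (its x) by 36 mm wide (its y) by 16 mm high, with a round housing 44 mm across in the middle rising to 48 mm; both side faces are flat, 36 mm apart over the whole height, best gripped across them (the round housing can also be held lengthwise, less firmly). Point at its middle, 24 mm above its underside; z up.
- block5_mid (a point): a grey cast bearing block (pillow block), 0.35 kg or so, may be absent: foot 72 mm long (its x) by 36 mm wide (its y) by 16 mm high, with a round housing 44 mm across in the middle rising to 48 mm; both side faces are flat, 36 mm apart over the whole height, best gripped across them (the round housing can also be held lengthwise, less firmly). Point at its middle, 24 mm above its underside; z up.
- tin: bystander, to be left alone: small tin 52 mm across, 65 mm high, stands among the blocks. Origin at its underside.
- wrench: bystander, to be left alone: wrench lying on the bench. Origin at its underside.
- screwdriver: bystander, to be left alone: screwdriver. Origin at its underside.
- hammer: bystander, to be left alone: claw hammer. Origin at its underside.
- mug: bystander, to be left alone: white mug, 90 mm high. Origin at its underside.
- oil: bystander, to be left alone: white plastic bottle, 170 mm high. Origin at its underside.
- tape: bystander, to be left alone: roll of black tape lying flat, 100 mm across. Origin at its underside.
Mind the look-alikes: they are no part of the job. Leave any green or turquoise look-alike of the part that bears block3_mid alone.

How it is judged:
On the way, in this order (a step that is already met when the one before it is completed fails the run):
1. the gate stands wide open (value of joint gate above 1.4 rad), for 0.2 s.
2. the tray is pulled right out (value of joint tray above 0.205 m), for 0.2 s.
3. every block stands upright in an outline of its own on the pulled-out tray (height (world z) of block0_mid between 0.037 and 0.048 m and angle between each of block0_mid, block1_mid, block2_mid, block3_mid, block4_mid, block5_mid's own z axis and vertical below 0.12 rad and angle between the x axis of each of block0_mid, block1_mid, block2_mid, block3_mid, block4_mid, block5_mid and the x axis of tray_handle, either way round below 0.17 rad and (x of block0_mid in the frame of tray_handle between 0.06 and 0.08 m or x of block0_mid in the frame of tray_handle between 0.15 and 0.17 m) and (y of block0_mid in the frame of tray_handle between -0.086 and -0.066 m or y of block0_mid in the frame of tray_handle between -0.01 and 0.01 m or y of block0_mid in the frame of tray_handle between 0.066 and 0.086 m) and height (world z) of block1_mid between 0.037 and 0.048 m and (x of block1_mid in the frame of tray_handle between 0.06 and 0.08 m or x of block1_mid in the frame of tray_handle between 0.15 and 0.17 m) and (y of block1_mid in the frame of tray_handle between -0.086 and -0.066 m or y of block1_mid in the frame of tray_handle between -0.01 and 0.01 m or y of block1_mid in the frame of tray_handle between 0.066 and 0.086 m) and height (world z) of block2_mid between 0.037 and 0.048 m and (x of block2_mid in the frame of tray_handle between 0.06 and 0.08 m or x of block2_mid in the frame of tray_handle between 0.15 and 0.17 m) and (y of block2_mid in the frame of tray_handle between -0.086 and -0.066 m or y of block2_mid in the frame of tray_handle between -0.01 and 0.01 m or y of block2_mid in the frame of tray_handle between 0.066 and 0.086 m) and height (world z) of block3_mid between 0.037 and 0.048 m and (x of block3_mid in the frame of tray_handle between 0.06 and 0.08 m or x of block3_mid in the frame of tray_handle between 0.15 and 0.17 m) and (y of block3_mid in the frame of tray_handle between -0.086 and -0.066 m or y of block3_mid in the frame of tray_handle between -0.01 and 0.01 m or y of block3_mid in the frame of tray_handle between 0.066 and 0.086 m) and height (world z) of block4_mid between 0.037 and 0.048 m and (x of block4_mid in the frame of tray_handle between 0.06 and 0.08 m or x of block4_mid in the frame of tray_handle between 0.15 and 0.17 m) and (y of block4_mid in the frame of tray_handle between -0.086 and -0.066 m or y of block4_mid in the frame of tray_handle between -0.01 and 0.01 m or y of block4_mid in the frame of tray_handle between 0.066 and 0.086 m) and height (world z) of block5_mid between 0.037 and 0.048 m and (x of block5_mid in the frame of tray_handle between 0.06 and 0.08 m or x of block5_mid in the frame of tray_handle between 0.15 and 0.17 m) and (y of block5_mid in the frame of tray_handle between -0.086 and -0.066 m or y of block5_mid in the frame of tray_handle between -0.01 and 0.01 m or y of block5_mid in the frame of tray_handle between 0.066 and 0.086 m) and value of joint tray above 0.18 m), for 0.3 s.
4. the tray is fully home with the blocks in their outlines (height (world z) of block0_mid between 0.037 and 0.048 m and angle between each of block0_mid, block1_mid, block2_mid, block3_mid, block4_mid, block5_mid's own z axis and vertical below 0.12 rad and angle between the x axis of each of block0_mid, block1_mid, block2_mid, block3_mid, block4_mid, block5_mid and the x axis of tray_handle, either way round below 0.17 rad and (x of block0_mid in the frame of tray_handle between 0.06 and 0.08 m or x of block0_mid in the frame of tray_handle between 0.15 and 0.17 m) and (y of block0_mid in the frame of tray_handle between -0.086 and -0.066 m or y of block0_mid in the frame of tray_handle between -0.01 and 0.01 m or y of block0_mid in the frame of tray_handle between 0.066 and 0.086 m) and height (world z) of block1_mid between 0.037 and 0.048 m and (x of block1_mid in the frame of tray_handle between 0.06 and 0.08 m or x of block1_mid in the frame of tray_handle between 0.15 and 0.17 m) and (y of block1_mid in the frame of tray_handle between -0.086 and -0.066 m or y of block1_mid in the frame of tray_handle between -0.01 and 0.01 m or y of block1_mid in the frame of tray_handle between 0.066 and 0.086 m) and height (world z) of block2_mid between 0.037 and 0.048 m and (x of block2_mid in the frame of tray_handle between 0.06 and 0.08 m or x of block2_mid in the frame of tray_handle between 0.15 and 0.17 m) and (y of block2_mid in the frame of tray_handle between -0.086 and -0.066 m or y of block2_mid in the frame of tray_handle between -0.01 and 0.01 m or y of block2_mid in the frame of tray_handle between 0.066 and 0.086 m) and height (world z) of block3_mid between 0.037 and 0.048 m and (x of block3_mid in the frame of tray_handle between 0.06 and 0.08 m or x of block3_mid in the frame of tray_handle between 0.15 and 0.17 m) and (y of block3_mid in the frame of tray_handle between -0.086 and -0.066 m or y of block3_mid in the frame of tray_handle between -0.01 and 0.01 m or y of block3_mid in the frame of tray_handle between 0.066 and 0.086 m) and height (world z) of block4_mid between 0.037 and 0.048 m and (x of block4_mid in the frame of tray_handle between 0.06 and 0.08 m or x of block4_mid in the frame of tray_handle between 0.15 and 0.17 m) and (y of block4_mid in the frame of tray_handle between -0.086 and -0.066 m or y of block4_mid in the frame of tray_handle between -0.01 and 0.01 m or y of block4_mid in the frame of tray_handle between 0.066 and 0.086 m) and height (world z) of block5_mid between 0.037 and 0.048 m and (x of block5_mid in the frame of tray_handle between 0.06 and 0.08 m or x of block5_mid in the frame of tray_handle between 0.15 and 0.17 m) and (y of block5_mid in the frame of tray_handle between -0.086 and -0.066 m or y of block5_mid in the frame of tray_handle between -0.01 and 0.01 m or y of block5_mid in the frame of tray_handle between 0.066 and 0.086 m) and value of joint tray below 0.008 m), for 0.2 s.
At the end, for the whole second after the job is handed in: Every block present stands upright (0.12 rad) on the tray, its middle within 12 mm of a marked place's centre, one to a place, its long side within 0.17 rad of the outline's; tray within 8 mm of home; gate within 0.03 rad of shut, bar within 0.03 rad of level (all of step 4 and value of joint each of gate, bar below 0.03 rad); the robot touches nothing.
It fails at once if a bystander is moved more than 60 mm (distance of any of tin, wrench, screwdriver, hammer, mug, oil, tape from where it was at the start of the episode above 0.06 m).
It fails at once if the tin, the mug or the bottle is knocked over (angle between any of tin, mug, oil's own z axis and vertical above 0.6 rad).
Of block0, block1, block2, block3, block4, block5 only 4 to 6 are there at a start; the rules pass over those that are not, and their reading is None.
At some moment in a run one of block0, block1, block2, block3, block4, block5 may be knocked a few centimetres aside while the robot is not near it.
Once in a run the grip may slacken for a moment while it holds something.
It also fails if it takes over 210 s, if anything falls off the work surface, if the arm or the gripper's body presses on something with over 40 N, if the wrist force passes 120 N, or if a joint passes its speed limit or range.

## Working session

There is one attempt and no reset: what is moved stays moved. The work goes in short steps, Python scripts to look and compute and a tool call to move; the robot and the scene stay as the last step left them, time stands still between calls to the robot, and variables do not carry over. Pictures are saved under pics/ and viewed, at most 14 in all, crops included, and the job is handed in when it is done.

Besides the shell and the picture viewer there is one more tool, called after ">>>" as name(argument=value, ...) on one line, values as JSON. apply_moves: Moves the arm, as the interface text tells. Shifts and turns lie within -1 to 1; 1 stands for 800 mm of shift or 180 degrees of turn. Its arguments: {"type":"object","properties":{"claw":{"type":"array","items":{"type":"number"}},"travel":{"type":"array","items":{"type":"array","items":{"type":"number"}}},"turn":{"type":"array","items":{"type":"array","items":{"type":"number"}}},"newtons":{"type":"number"}},"required":["claw","travel","turn"]}

```bash
mkdir -p pics
cat > h.py <<'E'
import numpy as np, cv2
from station import manip
from scipy.spatial.transform import Rotation as Rn
def snap(n,save=None):
    s=manip.snapshot(n)
    if save: cv2.imwrite('pics/'+save+'.png',s['pixels'][:,:,::-1])
    return s
def world(s):
    K=np.array(s['intrinsics']);d=s['depth'];v,u=np.indices(d.shape)
    c=np.stack([(u-K[0,2])/K[0,0]*d,(v-K[1,2])/K[1,1]*d,d],-1)
    w=(c-np.array(s['t']))@np.array(s['R']); w[d==0]=np.nan
    return w
def rel(p,yaw=None):
    "numbers for move to world p, tool down, tool y axis at angle yaw (mod pi)"
    st=manip.sense();R=Rn.from_quat(st['tool_rot'])
    sh=R.inv().apply(np.array(p)-st['tcp_pos'])/0.8
    return np.round(sh,4)
E
python3 - <<'E'
from h import *
print(manip.sense())
for n in('top','scene'):
    s=snap(n,n+'0');np.savez(n+'0.npz',w=world(s),p=s['pixels']);print(n,s['intrinsics'],s['R'],s['t'])
E
```

```text
{'t': 0.0, 'q': array([-1.29249256e+00,  5.28501082e-01,  1.43390952e+00, -2.03087406e-05,
        1.18138677e+00, -1.78513685e-01]), 'qd': array([-0.00041009, -0.00222316, -0.00115756, -0.00084949,  0.00119915,
       -0.00011071]), 'tau': array([-1.47728391e-03, -4.42349732e+01, -1.78026187e+01, -3.04783598e-04,
        8.46353068e-03,  3.05708525e-06]), 'tcp_pos': array([ 0.27549688, -0.56020407,  0.23030987]), 'tool_rot': array([ 9.74026469e-01,  2.26431494e-01, -6.43576450e-05, -1.10051897e-03]), 'force': array([-0.18785437,  0.53695989, -0.66007508]), 'ft_torque': array([ 0.00256008, -0.01217003,  0.00960375]), 'gripper_force': 0.0, 'finger_gap': 1.003792465654667}
top [[487.68948779   0.         324.8636991 ]
 [  0.         487.68948779 192.75856278]
 [  0.           0.           1.        ]] [[ 2.35758739e-02 -9.99713035e-01  4.24576136e-03]
 [-9.89836378e-01 -2.39383050e-02 -1.40181676e-01]
 [ 1.40243085e-01 -8.97703531e-04 -9.90116696e-01]] [-0.10863935  0.54344293  1.58081636]
scene [[387.98968413   0.         309.61055558]
 [  0.         387.98968413 199.57356578]
 [  0.           0.           1.        ]] [[-0.78926959  0.61395811  0.01043828]
 [ 0.48709381  0.63634979 -0.59816266]
 [-0.37388921 -0.46702717 -0.80130673]] [ 0.48063824 -0.1480686   1.69700213]
```

View pics/top0.png

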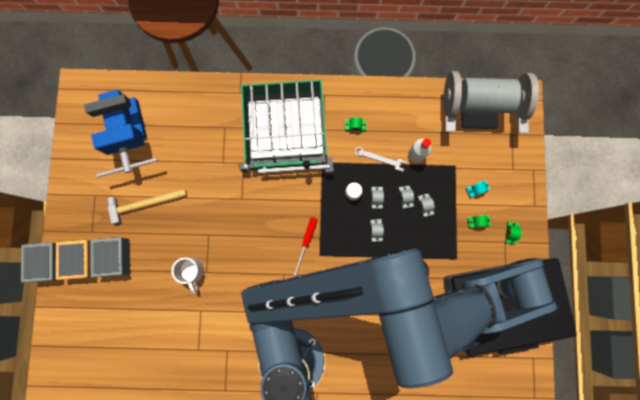

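View pics/scene0.png

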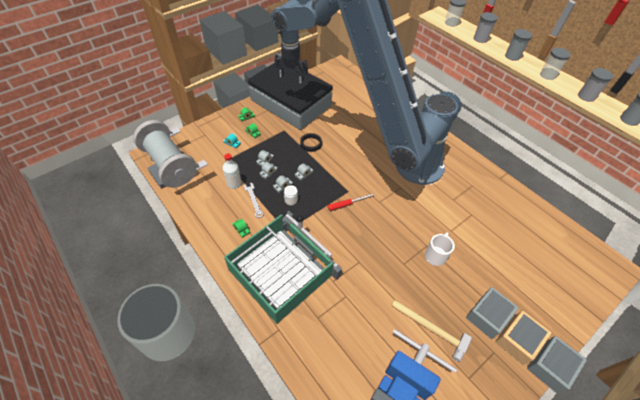

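Top view: cage around (285,125) with its gate along row ~165. Grey blocks are at (377,196), (406,196), (427,205) and (377,230), and the tin at (354,191). The scene view also shows four blocks, with the tape by the arm at (310,142). I'll zoom in and measure.

Run:
```python
from h import *
d=np.load('top0.npz');w=d['w'];p=d['p'].astype(int)
a=cv2.resize(d['p'][75:260,235:345][:,:,::-1],None,fx=4,fy=4,interpolation=cv2.INTER_CUBIC)[:500]
s=np.load('scene0.npz');b=cv2.resize(s['p'][200:325,220:350][:,:,::-1],None,fx=4,fy=4,interpolation=cv2.INTER_CUBIC)
h=max(a.shape[0],b.shape[0]);im=np.zeros((500,0+a.shape[1]+b.shape[1],3),np.uint8);im[:a.shape[0],:a.shape[1]]=a;im[:b.shape[0],a.shape[1]:]=b
print(im.shape);im=cv2.resize(im,(800,int(500*800/im.shape[1])));cv2.imwrite('pics/z1.png',im)
for nm in('top0','scene0'):
    d=np.load(nm+'.npz');w=d['w'];p=d['p'].astype(int)
    sat=p.max(2)-p.min(2)
    m=(w[...,2]>.02)&(w[...,2]<.056)&(sat<40)&(p.max(2)>60)&(w[...,0]>.45)&(w[...,0]<.85)&(w[...,1]<-0.05)&(w[...,1]>-.6)
    n,l,st,c=cv2.connectedComponentsWithStats(m.astype(np.uint8))
    print(nm)
    for i in range(1,n):
        if st[i,4]<25: continue
        q=w[l==i];t=q[q[:,2]>.0];r=cv2.minAreaRect((t[:,:2]*1000).astype(np.float32))
        print(np.round(c[i]),st[i,4],np.round(q.mean(0),3),np.round(q[:,2].max(),3),np.round(r[0]),np.round(r[1]),round(r[2]))
    g=(p[...,1]>p[...,0]+20)&(p[...,1]>p[...,2]+5)&(w[...,2]>.05)&(w[...,2]<.12)&(w[...,1]>-.12)
    t=w[g];r=cv2.minAreaRect((t[:,:2]*1000).astype(np.float32));print('cage',r)
    m=(w[...,2]>.1)&(w[...,2]<.14)&(w[...,0]>.6)&(w[...,0]<.78)&(w[...,1]>-.12)&(w[...,1]<.4);v,u=np.nonzero(m)
    print('ball',len(u),u.mean() if len(u) else 0,v.mean() if len(u) else 0,w[m].mean(0) if len(u) else 0)
```

```text
(500, 960, 3)
top0
[316. 150.] 30 [ 0.692 -0.063  0.025] 0.033 [696. -65.] [26. 27.] 2
[414. 158.] 44 [ 0.672 -0.392  0.037] 0.054 [ 673. -397.] [54. 17.] 71
[328. 162.] 77 [ 0.649 -0.102  0.041] 0.054 [647. -99.] [41. 37.] 2
[351. 195.] 40 [ 0.54  -0.182  0.043] 0.055 [ 544. -183.] [52. 27.] 61
[377. 196.] 152 [ 0.539 -0.268  0.042] 0.055 [ 540. -268.] [57. 36.] 1
[407. 196.] 158 [ 0.542 -0.367  0.043] 0.055 [ 541. -367.] [52. 38.] 14
[427. 204.] 171 [ 0.517 -0.433  0.041] 0.056 [ 518. -434.] [60. 37.] 16
cage ((764.68701171875, 45.61376190185547), (283.7769470214844, 266.511474609375), 5.308509826660156)
ball 301 284.8704318936877 138.37541528239203 [0.7107675  0.0379374  0.10689385]
scene0
[266. 162.] 200 [ 0.538 -0.397  0.039] 0.053 [ 534. -400.] [124.  53.] 70
[233. 181.] 85 [ 0.704 -0.385  0.039] 0.056 [ 700. -387.] [26. 58.] 81
[282. 181.] 105 [ 0.547 -0.267  0.04 ] 0.052 [ 538. -269.] [40. 53.] 89
[290. 198.] 81 [ 0.569 -0.176  0.038] 0.056 [ 565. -178.] [27. 53.] 61
[282. 227.] 145 [ 0.673 -0.087  0.037] 0.056 [667. -78.] [81. 62.] 21
[260. 245.] 134 [ 0.778 -0.077  0.026] 0.041 [781. -67.] [134.  40.] 5
cage ((770.6719970703125, 44.875335693359375), (276.6802673339844, 270.351806640625), 5.308349132537842)
ball 198 292.06060606060606 243.41414141414143 [0.70738947 0.02435995 0.10637959]
```

View pics/z1.png

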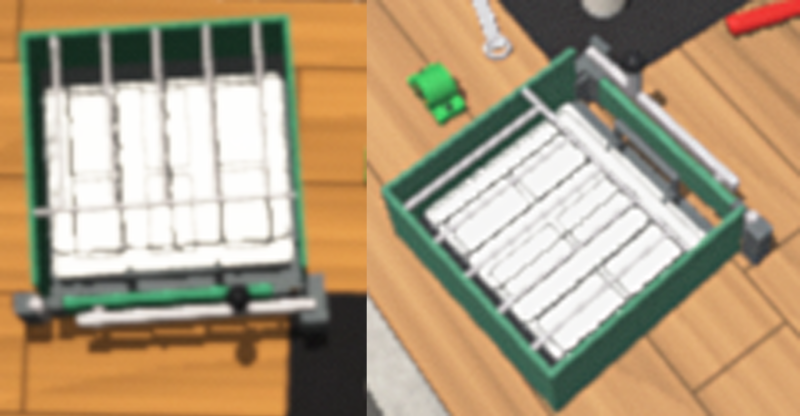

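The zoom shows the gate shut, with the bar along its outer face. The black ball is at top pixel ~(306,164) and scene pixel ~(300,218.6); the hinge end is at top ~(246,166). Next I'll fix the cage frame and the grip more precisely.

```bash
cat >> h.py <<'E'
CAL={'top':(np.array([[487.68948779,0,324.8636991],[0,487.68948779,192.75856278],[0,0,1]]),np.array([[2.35758739e-02,-9.99713035e-01,4.24576136e-03],[-9.89836378e-01,-2.39383050e-02,-1.40181676e-01],[1.40243085e-01,-8.97703531e-04,-9.90116696e-01]]),np.array([-0.10863935,0.54344293,1.58081636])),
'scene':(np.array([[387.98968413,0,309.61055558],[0,387.98968413,199.57356578],[0,0,1]]),np.array([[-0.78926959,0.61395811,0.01043828],[0.48709381,0.63634979,-0.59816266],[-0.37388921,-0.46702717,-0.80130673]]),np.array([0.48063824,-0.1480686,1.69700213]))}
def ray(n,u,v,z):
    K,R,t=CAL[n];d=R.T@np.linalg.solve(K,[u,v,1]);o=-R.T@t
    return o+d*(z-o[2])/d[2]
E
python3 - <<'E'
from h import *
for n,uv,o in(('top',(306,164),'top0'),('scene',(300,218.6),'scene0')):
    P=np.load(o+'.npz');p=P['p'].astype(int);w=P['w']
    u0,v0=map(int,uv);win=p[v0-7:v0+8,u0-7:u0+8].max(2);
    m=win<75;vv,uu=np.nonzero(m)
    print(n,win.tolist() if 0 else '',len(uu),uu.mean()+u0-7,vv.mean()+v0-7,ray(n,*uv,.116), ray(n,uu.mean()+u0-7,vv.mean()+v0-7,.116))
    g=(p[...,1]>p[...,0]+20)&(p[...,1]>p[...,2]+5)
    rim=g&(w[...,2]>.092)&(w[...,2]<.112)&(w[...,1]>-.12)&(w[...,1]<.25)&(w[...,0]>.6)
    q=w[rim];r=cv2.minAreaRect((q[:,:2]*1000).astype(np.float32));print('rim',len(q),r,cv2.boxPoints(r).round().tolist())
    # line fits on back, left, right
    th=np.deg2rad(3);
    c=np.array(r[0])/1000
    for k in range(3):
        ex=np.array([np.cos(th),np.sin(th)]);ey=np.array([-np.sin(th),np.cos(th)])
        a=(q[:,:2]-c)@ex;b=(q[:,:2]-c)@ey
        L=b>b.max()-.014;Rr=b<b.min()+.014;
        f1=np.polyfit(a[L],b[L],1);f2=np.polyfit(a[Rr],b[Rr],1);B=a>a.max()-.014;f3=np.polyfit(b[B],a[B],1)
        th+=np.arctan((f1[0]+f2[0])/2)
    print('yaw',np.rad2deg(th),f1,f2,f3,'c',c,'a',a.min(),a.max(),'b',b.min(),b.max())
    pan=g&(w[...,2]>.055)&(w[...,2]<.075)&(w[...,1]>-.1)&(w[...,1]<.2)&(w[...,0]>.6)&(w[...,0]<.69)
    q=w[pan];print('panel',len(q),np.polyfit(q[:,1],q[:,0],1) if len(q)>5 else '',q[:,1].min(),q[:,1].max())
E
```

```text
top  62 305.38709677419354 163.6451612903226 [ 0.62596592 -0.0332989   0.116     ] [ 0.62706925 -0.0313135   0.116     ]
rim 403 ((778.4125366210938, 46.617835998535156), (256.29449462890625, 265.9972839355469), 5.296365261077881) [[639.0, 167.0], [663.0, -98.0], [918.0, -74.0], [894.0, 191.0]]
yaw 5.462603955680249 [-0.00215848  0.12993226] [ 0.0054791  -0.12973812] [0.00054495 0.12208342] c [0.77841254 0.04661784] a -0.12831054417980814 0.12803996315235994 b -0.13301992723557454 0.13304639254747916
panel 211 [-0.04537154  0.63986544] -0.06733626032788004 0.16685728013694603
scene  132 299.8030303030303 215.0681818181818 [ 0.62851359 -0.03269332  0.116     ] [ 0.61987887 -0.04531388  0.116     ]
rim 524 ((780.7183227539062, 45.70697021484375), (256.1445007324219, 270.3548278808594), 5.4197306632995605) [[640.0, 168.0], [666.0, -101.0], [921.0, -77.0], [895.0, 192.0]]
yaw 5.411774097368289 [-0.00306426  0.13102174] [ 0.00418719 -0.12966142] [0.00134412 0.12433677] c [0.78071832 0.04570697] a -0.12816275970261204 0.12807552015303073 b -0.1351403943366718 0.13516915577556102
panel 233 [-0.05266731  0.64903984] -0.09599067146412066 0.17189283717479895
```

```bash
cat >> h.py <<'E'
import json,sys
def yawof(q): 
    y=Rn.from_quat(q).as_matrix()[:,1];return np.arctan2(y[1],y[0])
class Plan:
    "tracks commanded pose; tool assumed straight down; yaw = world angle of tool y (deg)"
    def __init__(s):
        st=manip.sense();s.p=np.array(st['tcp_pos']);s.y=np.rad2deg(yawof(st['tool_rot']));print('t',round(st['t'],2),'tcp',s.p.round(4),'yaw',round(s.y,1),'gap',round(st['finger_gap'],3),'gf',round(st['gripper_force'],1),'F',st['force'].round(1))
        R=Rn.from_quat(st['tool_rot']).as_matrix();print('tilt',np.round(R[:2,2],4))
    def call(s,wps,claw,n=None,dec=3):
        "wps: list of (x,y,z,yaw)"
        a=np.deg2rad(s.y);ty=np.array([np.cos(a),np.sin(a),0]);tz=np.array([0,0,-1.]);tx=np.cross(ty,tz)
        T=[];U=[]
        for w in wps:
            d=np.array(w[:3])-s.p;T.append([float(round(v,dec)) for v in np.array([d@tx,d@ty,d@tz])/.8])
            dy=(w[3]-s.y+180)%360-180;U.append([0,0,float(round(-dy/180,dec))])
        if n: print(f'x{n}',T[0],U[0],'claw',claw)
        else: print(json.dumps({'claw':[claw]*len(T),'travel':T,'turn':U}))
        t=np.array(T[-1])*.8;s.p=s.p+tx*t[0]+ty*t[1]+tz*t[2];s.y-=U[-1][2]*180
    def go(s,w,claw):
        "straight, split into calls of <=5 equal rows"
        w=np.array(w,float);dy=(w[3]-s.y+180)%360-180;L=np.linalg.norm(w[:3]-s.p)
        k=max(1,int(np.ceil(max(L/.19,abs(dy)/34))));p0=s.p.copy();y0=s.y
        for i in range(1,k+1):
            f=i/k;tgt=[*(p0+(w[:3]-p0)*f),y0+dy*f]
            n=int(np.ceil(max(np.linalg.norm(np.array(tgt[:3])-s.p)/.040,abs(tgt[3]-s.y)/7)))
            s.call([tgt],claw,n=max(1,min(5,n)))
    def rows(s,ws,claw):
        for i in range(0,len(ws),5): s.call(ws[i:i+5],claw)
PSI=5.4;H=np.array([.6262,.1665])
def gp(g,lift):
    "grip point world at gate angle g, bar lift angle; returns x,y,z(of grip pt),yaw"
    a=-.06-(.14*np.cos(lift)-.036*np.sin(lift));z=.055+.14*np.sin(lift)+.036*np.cos(lift)
    t=np.deg2rad(PSI)-g;ex=np.array([np.cos(t),np.sin(t)]);ey=np.array([-np.sin(t),np.cos(t)])
    p=H-.018*ex+a*ey;return [p[0],p[1],z-.017,np.rad2deg(t)]
E
python3 - <<'E'
from h import *
P=Plan();g=gp(0,0);print(g)
u=list(g);u[2]=.19
P.go(u,1);P.go(g,.2)
for px in((187,268),(415,155),(354,191)):print(ray('top',*px,.05))
E
```

```text
t 0.1 tcp [ 0.2755 -0.5603  0.2304] yaw -63.8 gap 1.0 gf 0.0 F [-0.6 -0.5  0.6]
tilt [-0.0006  0.0019]
[np.float64(0.6271015473008474), np.float64(-0.03430634256034926), np.float64(0.074), np.float64(5.4)]
x4 [0.171, -0.099, 0.013] [0, 0, -0.096] claw 1
x4 [0.193, -0.044, 0.012] [0, 0, -0.096] claw 1
x4 [0.197, 0.016, 0.013] [0, 0, -0.096] claw 1
x4 [0.184, 0.073, 0.013] [0, 0, -0.097] claw 1
x3 [-0.0, -0.0, 0.145] [0, 0, 0.0] claw 0.2
[0.28871193 0.3427192  0.05      ]
[ 0.67870082 -0.39321783  0.05      ]
[ 0.55243652 -0.19158272  0.05      ]
```

>>> apply_moves(claw=[1,1,1,1,1], travel=[[0.171,-0.099,0.013],[0.171,-0.099,0.013],[0.171,-0.099,0.013],[0.171,-0.099,0.013],[0.171,-0.099,0.013]], turn=[[0,0,-0.096],[0,0,-0.096],[0,0,-0.096],[0,0,-0.096],[0,0,-0.096]])

```text
t: 0.52
tcp_pos: [0.3654, -0.4224, 0.2198]
tool_rot: [0.928, 0.373, 0.001, -0.004]
force: [-0.8, 0.1, -0.7]
finger_gap: 0.997
gripper_force: 0.0
```

>>> apply_moves(claw=[1,1,1,1,1], travel=[[0.193,-0.044,0.012],[0.193,-0.044,0.012],[0.193,-0.044,0.012],[0.193,-0.044,0.012],[0.193,-0.044,0.012]], turn=[[0,0,-0.096],[0,0,-0.096],[0,0,-0.096],[0,0,-0.096],[0,0,-0.096]])

```text
t: 0.93
tcp_pos: [0.4531, -0.2921, 0.2106]
tool_rot: [0.861, 0.508, 0.001, -0.002]
force: [0.3, 0.3, 0.4]
finger_gap: 0.999
gripper_force: 0.0
```

>>> apply_moves(claw=[0.2,0.2,0.2,0.2,0.2], travel=[[0.197,0.016,0.013],[0.197,0.016,0.013],[0.197,0.016,0.013],[0.197,0.016,0.013],[0.197,0.016,0.013]], turn=[[0,0,-0.096],[0,0,-0.096],[0,0,-0.096],[0,0,-0.096],[0,0,-0.096]])

```text
t: 1.35
tcp_pos: [0.5418, -0.1623, 0.2003]
tool_rot: [0.776, 0.631, 0.001, -0.001]
force: [-0.7, -1.0, 0.1]
finger_gap: 0.595
gripper_force: 0.0
```

>>> apply_moves(claw=[0.2,0.2,0.2,0.2,0.2], travel=[[0.184,0.073,0.013],[0.184,0.073,0.013],[0.184,0.073,0.013],[0.184,0.073,0.013],[0.184,0.073,0.013]], turn=[[0,0,-0.097],[0,0,-0.097],[0,0,-0.097],[0,0,-0.097],[0,0,-0.097]])

```text
t: 1.77
tcp_pos: [0.6301, -0.0309, 0.1899]
tool_rot: [0.671, 0.742, 0.001, 0.0]
force: [0.3, -0.5, -0.5]
finger_gap: 0.598
gripper_force: 0.0
```

Run:
```python
from h import *
s=snap('top');t=snap('scene')
a=cv2.resize(s['pixels'][110:220,240:360][:,:,::-1],(400,366),interpolation=cv2.INTER_CUBIC);b=cv2.resize(t['pixels'][160:270,240:360][:,:,::-1],(400,366),interpolation=cv2.INTER_CUBIC)
cv2.imwrite('pics/g1.png',np.hstack([a,b]))
P=Plan();P.go(gp(0,0),.2)
```

```text
t 1.87 tcp [ 0.6274 -0.0348  0.1899] yaw 5.6 gap 0.605 gf 0.0 F [-0.6 -0.5  0.3]
tilt [-0.0011 -0.0008]
x3 [0.001, -0.0, 0.145] [0, 0, 0.001] claw 0.2
```

View pics/g1.png

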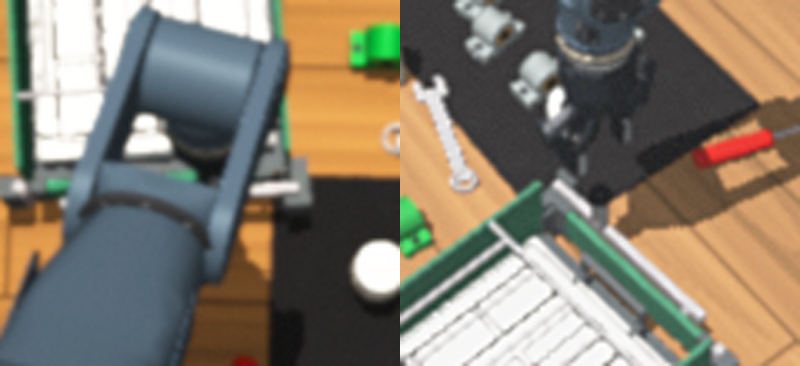

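The tool has settled above the ball: in the scene crop the fingers at (600,130) are over the ball at (600,195). I'll descend and grip.

>>> apply_moves(claw=[0.2,0.2,0.2,0.2,0.2], travel=[[0,0,0.04],[0,0,0.08],[0,0,0.115],[0,0,0.145],[0,0,0.145]], turn=[[0,0,0],[0,0,0],[0,0,0],[0,0,0],[0,0,0]])

```text
t: 2.28
tcp_pos: [0.6226, -0.0364, 0.0696]
tool_rot: [0.674, 0.739, -0.003, -0.005]
force: [-1.3, 0.3, -0.3]
finger_gap: 0.599
gripper_force: 0.0
```

>>> apply_moves(claw=[-1,-1,-1,-1,-1], travel=[[0,0,0],[0,0,0],[0,0,0],[0,0,0],[0,0,0]], turn=[[0,0,0],[0,0,0],[0,0,0],[0,0,0],[0,0,0]], newtons=40)

```text
t: 2.7
tcp_pos: [0.628, -0.0363, 0.0763]
tool_rot: [0.672, 0.74, -0.0, 0.002]
force: [-2.1, -5.3, 1.9]
finger_gap: 0.263
gripper_force: 38.0
```

Run:
```python
from h import *
P=Plan()
p=P.p.copy();y=P.y;g0=np.array(gp(0,0));d=np.array([*p,y])-g0;print(d.round(4))
P.rows([np.array(gp(0,l))+d for l in(.05,.1,.15,.2,.25)],-1)
off=lambda g:np.array(gp(g,.25))+[0,0,d[2],d[3]]
P.rows([off(np.deg2rad(k)) for k in (4,8,12,16,20)],-1)
```

```text
t 2.7 tcp [ 0.628  -0.0363  0.0763] yaw 5.5 gap 0.263 gf 38.0 F [-2.1 -5.3  1.9]
tilt [ 0.0023 -0.0026]
[ 0.0009 -0.002   0.0023  0.0967]
{"claw": [-1, -1, -1, -1, -1], "travel": [[0.002, 0.0, -0.009], [0.005, 0.0, -0.017], [0.009, 0.0, -0.026], [0.012, 0.0, -0.034], [0.017, 0.0, -0.042]], "turn": [[0, 0, -0.0], [0, 0, -0.0], [0, 0, -0.0], [0, 0, -0.0], [0, 0, -0.0]]}
{"claw": [-1, -1, -1, -1, -1], "travel": [[0.004, -0.017, 0.0], [0.008, -0.033, 0.0], [0.012, -0.049, 0.0], [0.017, -0.064, 0.0], [0.024, -0.079, 0.0]], "turn": [[0, 0, 0.022], [0, 0, 0.044], [0, 0, 0.067], [0, 0, 0.089], [0, 0, 0.111]]}
```

>>> apply_moves(claw=[-1,-1,-1,-1,-1], travel=[[0.002,0,-0.009],[0.005,0,-0.017],[0.009,0,-0.026],[0.012,0,-0.034],[0.017,0,-0.042]], turn=[[0,0,0],[0,0,0],[0,0,0],[0,0,0],[0,0,0]])

```text
t: 3.12
tcp_pos: [0.6251, -0.0187, 0.1081]
tool_rot: [0.673, 0.74, 0.0, -0.002]
force: [0.6, 6.2, -7.8]
finger_gap: 0.256
gripper_force: 40.1
```

>>> apply_moves(claw=[-1,-1,-1,-1,-1], travel=[[0.004,-0.017,0],[0.008,-0.033,0],[0.012,-0.049,0],[0.017,-0.064,0],[0.024,-0.079,0]], turn=[[0,0,0.022],[0,0,0.044],[0,0,0.067],[0,0,0.089],[0,0,0.111]])

```text
t: 3.53
tcp_pos: [0.5619, -0.0066, 0.1085]
tool_rot: [0.792, 0.61, 0.002, 0.0]
force: [3.2, 3.9, -7.7]
finger_gap: 0.252
gripper_force: 40.1
```

Run:
```python
from h import *
P=Plan();P.p=np.array(P.p)
dz=P.p[2]-gp(0,.25)[2]
print(np.array([*P.p,P.y])-gp(np.deg2rad(20),.25))
P.rows([np.array(gp(np.deg2rad(k),.25))+[0,0,dz,0] for k in range(26,111,6)],-1)
print(P.p,P.y)
```

```text
t 3.53 tcp [ 0.5619 -0.0066  0.1085] yaw -14.8 gap 0.252 gf 40.1 F [ 3.2  3.9 -7.7]
tilt [0.003  0.0014]
[ 0.0001516   0.00312342  0.00098952 -0.15107342]
{"claw": [-1, -1, -1, -1, -1], "travel": [[-0.0, -0.023, 0.0], [0.006, -0.047, 0.0], [0.014, -0.07, 0.0], [0.025, -0.092, 0.0], [0.038, -0.113, 0.0]], "turn": [[0, 0, 0.032], [0, 0, 0.066], [0, 0, 0.099], [0, 0, 0.132], [0, 0, 0.166]]}
{"claw": [-1, -1, -1, -1, -1], "travel": [[0.004, -0.024, 0.0], [0.01, -0.048, 0.0], [0.019, -0.071, 0.0], [0.03, -0.093, 0.0], [0.043, -0.114, 0.0]], "turn": [[0, 0, 0.033], [0, 0, 0.066], [0, 0, 0.1], [0, 0, 0.133], [0, 0, 0.166]]}
{"claw": [-1, -1, -1, -1, -1], "travel": [[0.004, -0.024, 0.0], [0.01, -0.048, 0.0], [0.018, -0.071, 0.0], [0.029, -0.093, 0.0], [0.043, -0.113, 0.0]], "turn": [[0, 0, 0.034], [0, 0, 0.067], [0, 0, 0.1], [0, 0, 0.134], [0, 0, 0.167]]}
[0.45045549 0.23072082 0.10850692] -104.57107342102407
```

>>> apply_moves(claw=[-1,-1,-1,-1,-1], travel=[[0,-0.023,0],[0.006,-0.047,0],[0.014,-0.07,0],[0.025,-0.092,0],[0.038,-0.113,0]], turn=[[0,0,0.032],[0,0,0.066],[0,0,0.099],[0,0,0.132],[0,0,0.166]])

```text
t: 3.95
tcp_pos: [0.4855, 0.0464, 0.1085]
tool_rot: [0.923, 0.385, 0.005, 0.001]
force: [12.6, 10.6, -15.3]
finger_gap: 0.254
gripper_force: 41.2
```

>>> apply_moves(claw=[-1,-1,-1,-1,-1], travel=[[0.004,-0.024,0],[0.01,-0.048,0],[0.019,-0.071,0],[0.03,-0.093,0],[0.043,-0.114,0]], turn=[[0,0,0.033],[0,0,0.066],[0,0,0.1],[0,0,0.133],[0,0,0.166]])

```text
t: 4.37
tcp_pos: [0.4442, 0.1338, 0.1092]
tool_rot: [0.991, 0.135, 0.005, 0.0]
force: [8.0, 1.0, -9.2]
finger_gap: 0.255
gripper_force: 40.6
```

>>> apply_moves(claw=[-1,-1,-1,-1,-1], travel=[[0.004,-0.024,0],[0.01,-0.048,0],[0.018,-0.071,0],[0.029,-0.093,0],[0.029,-0.093,0]], turn=[[0,0,0.034],[0,0,0.067],[0,0,0.1],[0,0,0.134],[0,0,0.134]])

```text
t: 4.78
tcp_pos: [0.4471, 0.2138, 0.1094]
tool_rot: [0.997, -0.074, 0.005, -0.002]
force: [5.9, -2.2, -7.2]
finger_gap: 0.256
gripper_force: 40.5
```

Run:
```python
from h import *
P=Plan()
for k in(100,102,104,106):print(k,(np.array([*P.p,P.y])-gp(np.deg2rad(k),.25)).round(4))
# lower the bar: move outward along gate and down
P0=P.p.copy()
g=np.deg2rad(104);d=np.array([*P.p,P.y])-gp(g,.25)
P.rows([np.array(gp(g,l))+d for l in(.18,.12,.06,.015,0.0)],-1)
```

```text
t 4.78 tcp [0.4471 0.2138 0.1094] yaw -98.4 gap 0.256 gf 40.5 F [ 5.9 -2.2 -7.2]
tilt [0.0103 0.0024]
100 [ 5.6000e-03  1.4400e-02  1.9000e-03 -3.8469e+00]
102 [ 0.0044  0.008   0.0019 -1.8469]
104 [0.0029 0.0016 0.0019 0.1531]
106 [ 1.2000e-03 -4.7000e-03  1.9000e-03  2.1531e+00]
{"claw": [-1, -1, -1, -1, -1], "travel": [[-0.006, -0.0, 0.011], [-0.01, -0.0, 0.021], [-0.014, -0.0, 0.031], [-0.016, -0.0, 0.039], [-0.017, -0.0, 0.042]], "turn": [[0, 0, -0.0], [0, 0, -0.0], [0, 0, -0.0], [0, 0, -0.0], [0, 0, -0.0]]}
```

>>> apply_moves(claw=[-1,-1,-1,-1,-1], travel=[[-0.006,0,0.011],[-0.01,0,0.021],[-0.014,0,0.031],[-0.016,0,0.039],[-0.017,0,0.042]], turn=[[0,0,0],[0,0,0],[0,0,0],[0,0,0],[0,0,0]])

```text
t: 5.2
tcp_pos: [0.4271, 0.2122, 0.0743]
tool_rot: [0.997, -0.073, -0.002, 0.0]
force: [-4.4, 0.6, 19.1]
finger_gap: 0.251
gripper_force: 38.3
```

>>> apply_moves(claw=[0.2,0.2,0.2,0.2,0.2], travel=[[0,0,0],[0,0,0],[0,0,0],[0,0,0],[0,0,0]], turn=[[0,0,0],[0,0,0],[0,0,0],[0,0,0],[0,0,0]])

```text
t: 5.62
tcp_pos: [0.4295, 0.2122, 0.0746]
tool_rot: [0.997, -0.073, 0.0, -0.0]
force: [-0.2, 0.9, -0.4]
finger_gap: 0.597
gripper_force: 0.0
```

>>> apply_moves(claw=[0.2,0.2,0.2,0.2,0.2], travel=[[0,0,-0.03],[0,0,-0.07],[0,0,-0.12],[0,0,-0.15],[0,0,-0.15]], turn=[[0,0,0],[0,0,0],[0,0,0],[0,0,0],[0,0,0]])

```text
t: 6.03
tcp_pos: [0.4326, 0.2132, 0.1995]
tool_rot: [0.997, -0.073, 0.006, -0.002]
force: [0.3, -0.0, 0.4]
finger_gap: 0.598
gripper_force: 0.0
```

Run:
```python
from h import *
P=Plan()
s=snap('top');t=snap('scene');np.savez('b.npz',w=world(s),p=s['pixels'],w2=world(t),p2=t['pixels'])
a=cv2.resize(s['pixels'][60:270,220:460][:,:,::-1],(480,420),interpolation=cv2.INTER_CUBIC);b=cv2.resize(t['pixels'][190:330,220:380][:,:,::-1],(320,280),interpolation=cv2.INTER_CUBIC)
b=np.vstack([b,np.zeros((140,320,3),np.uint8)])
cv2.imwrite('pics/g2.png',np.hstack([a,b]))
```

```text
t 6.03 tcp [0.4326 0.2132 0.1995] yaw -98.4 gap 0.598 gf 0.0 F [ 0.3 -0.   0.4]
tilt [0.0115 0.0026]
```

View pics/g2.png

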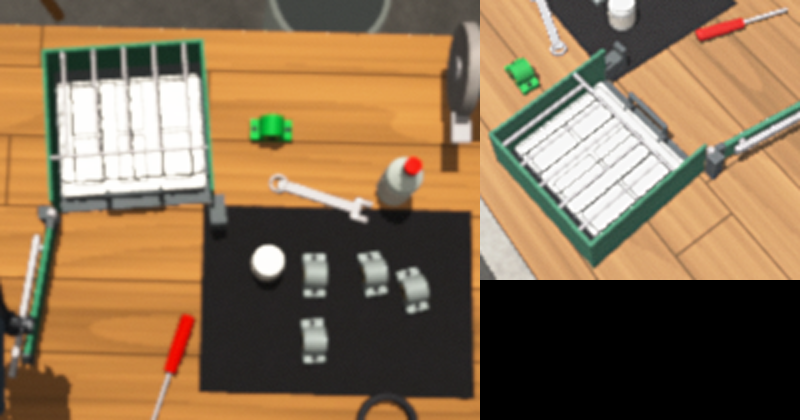

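The gate stands open at roughly 104°. The tray handle is at top px (287.5,160.5) and scene px (302,251). All four blocks are clear on the mat, plus the tin at (354,191).

```bash
cat >> h.py <<'E'
def blocks(w,p,x0=.38,x1=.64,y0=-.6,y1=-.12):
    p=p.astype(int);m=(p.max(2)>85)&((p.max(2)-p.min(2))<45)&(w[...,2]>.004)&(w[...,2]<.06)&(w[...,0]>x0)&(w[...,0]<x1)&(w[...,1]>y0)&(w[...,1]<y1)
    n,l,st,c=cv2.connectedComponentsWithStats(m.astype(np.uint8));o=[]
    for i in range(1,n):
        if st[i,4]<80: continue
        q=w[l==i];r=cv2.minAreaRect((q[:,:2]*1000).astype(np.float32));(cx,cy),(a,b),t=r
        ang=t if a>b else t+90
        ang=(ang+90)%180-90
        print('px',c[i].round(),st[i,4],'c',round(cx),round(cy),'size',round(max(a,b)),round(min(a,b)),'ang',round(ang,1),'z',q[:,2].max().round(3));o.append((cx,cy,ang))
    return o
E
python3 - <<'E'
from h import *
d=np.load('b.npz')
print(ray('top',287.5,160.5,.062),ray('scene',302.3,251,.062))
blocks(d['w'],d['p']);print('scene');blocks(d['w2'],d['p2'])
for k,n in(('','top'),('2','scene')):
    w=d['w'+k];p=d['p'+k].astype(int)
    m=(abs(w[...,2]-.062)<.009)&(w[...,0]>.62)&(w[...,0]<.69)&(w[...,1]>-.04)&(w[...,1]<.11)&((p.max(2)-p.min(2))<40)
    q=w[m];print(n,len(q),q.mean(0) if len(q) else '',cv2.minAreaRect((q[:,:2]*1000).astype(np.float32)) if len(q) else '')
P=Plan()
E
```

```text
[0.64710934 0.03024865 0.062     ] [0.68338093 0.05265011 0.062     ]
px [377. 196.] 226 c 540 -272 size 76 42 ang 0.9 z 0.056
px [407. 196.] 233 c 543 -370 size 73 43 ang 6.9 z 0.059
px [427. 204.] 239 c 518 -440 size 73 50 ang 15.4 z 0.055
px [376. 229.] 240 c 429 -272 size 73 45 ang 2.1 z 0.056
scene
px [265. 164.] 321 c 535 -399 size 139 80 ang 66.2 z 0.054
px [303. 171.] 167 c 428 -284 size 81 70 ang 1.7 z 0.054
px [281. 183.] 177 c 542 -281 size 79 65 ang 8.9 z 0.053
px [290. 199.] 118 c 568 -198 size 75 43 ang -70.1 z 0.06
top 82 [0.66191347 0.03494896 0.0650261 ] ((661.9624633789062, 37.00859832763672), (10.438478469848633, 95.67530822753906), 4.796931266784668)
scene 68 [0.66669553 0.03583759 0.06488116] ((666.73828125, 34.965232849121094), (9.433449745178223, 98.16027069091797), 6.11043119430542)
t 6.13 tcp [0.4295 0.2124 0.1955] yaw -98.4 gap 0.601 gf 0.0 F [-0.1 -0.2 -0.8]
tilt [0.0029 0.0006]
```

Run:
```python
from h import *
P=Plan();h=[.664,.0355]
P.go([*h,.19,5.4],-.2);P.go([*h,.044,5.4],-.2)
ex=np.array([np.cos(np.deg2rad(5.4)),np.sin(np.deg2rad(5.4))])
print('pull')
for D in (.12,.232):
  e=np.array(h)-D*ex;P.go([*e,.044,5.4],-1)
```

```text
t 6.13 tcp [0.4295 0.2124 0.1955] yaw -98.4 gap 0.601 gf 0.0 F [-0.1 -0.2 -0.8]
tilt [0.0029 0.0006]
x4 [0.081, 0.044, 0.002] [0, 0, -0.144] claw -0.2
x4 [0.053, 0.075, 0.001] [0, 0, -0.144] claw -0.2
x4 [0.015, 0.09, 0.002] [0, 0, -0.144] claw -0.2
x4 [-0.026, 0.088, 0.002] [0, 0, -0.145] claw -0.2
x4 [0.0, 0.0, 0.182] [0, 0, 0.0] claw -0.2
pull
x3 [0.0, -0.15, 0.0] [0, 0, 0.0] claw -1
x3 [0.0, -0.14, 0.0] [0, 0, 0.0] claw -1
```

>>> apply_moves(claw=[-0.2,-0.2,-0.2,-0.2], travel=[[0.081,0.044,0.002],[0.081,0.044,0.002],[0.081,0.044,0.002],[0.081,0.044,0.002]], turn=[[0,0,-0.144],[0,0,-0.144],[0,0,-0.144],[0,0,-0.144]])

```text
t: 6.47
tcp_pos: [0.4887, 0.1666, 0.1909]
tool_rot: [0.988, 0.154, -0.001, 0.0]
force: [-1.5, -0.1, -0.6]
finger_gap: 0.401
gripper_force: 0.0
```

>>> apply_moves(claw=[-0.2,-0.2,-0.2,-0.2], travel=[[0.053,0.075,0.001],[0.053,0.075,0.001],[0.053,0.075,0.001],[0.053,0.075,0.001]], turn=[[0,0,-0.144],[0,0,-0.144],[0,0,-0.144],[0,0,-0.144]])

```text
t: 6.8
tcp_pos: [0.5471, 0.122, 0.1897]
tool_rot: [0.928, 0.371, -0.002, -0.001]
force: [-0.5, -0.4, 0.2]
finger_gap: 0.394
gripper_force: 0.0
```

>>> apply_moves(claw=[-0.2,-0.2,-0.2,-0.2], travel=[[0.015,0.09,0.002],[0.015,0.09,0.002],[0.015,0.09,0.002],[0.015,0.09,0.002]], turn=[[0,0,-0.144],[0,0,-0.144],[0,0,-0.144],[0,0,-0.144]])

```text
t: 7.13
tcp_pos: [0.6051, 0.0779, 0.1877]
tool_rot: [0.821, 0.57, -0.001, -0.001]
force: [-0.2, 0.6, -0.7]
finger_gap: 0.405
gripper_force: 0.0
```

>>> apply_moves(claw=[-0.2,-0.2,-0.2,-0.2,-0.2], travel=[[-0.026,0.088,0.002],[-0.026,0.088,0.002],[-0.026,0.088,0.002],[-0.026,0.088,0.002],[-0.026,0.088,0.002]], turn=[[0,0,-0.145],[0,0,-0.145],[0,0,-0.145],[0,0,-0.145],[0,0,-0.145]])

```text
t: 7.55
tcp_pos: [0.6622, 0.0347, 0.1858]
tool_rot: [0.672, 0.74, -0.001, -0.002]
force: [0.1, 0.4, -1.0]
finger_gap: 0.403
gripper_force: 0.0
```

Run:
```python
from h import *
t=snap('scene');P=Plan();P.go([.664,.0355,.044,5.4],-.2)
cv2.imwrite('pics/g3.png',cv2.resize(t['pixels'][180:290,240:370][:,:,::-1],(520,440),interpolation=cv2.INTER_CUBIC))
```

```text
t 7.6 tcp [0.662  0.0351 0.1862] yaw 5.3 gap 0.394 gf 0.0 F [0.4 0.5 0.3]
tilt [-0.0047  0.0006]
x4 [0.0, 0.003, 0.178] [0, 0, -0.0] claw -0.2
```

View pics/g3.png

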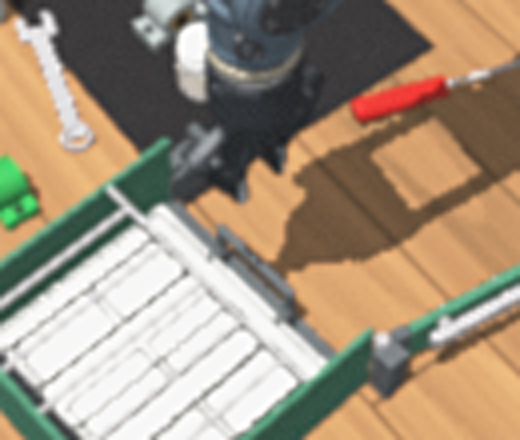

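The fingers are half-closed above the handle, which is at crop (262,265). I'll descend, grip and pull.

>>> apply_moves(claw=[-0.2,-0.2,-0.2,-0.2,-0.2], travel=[[0,0.003,0.045],[0,0.003,0.09],[0,0.003,0.135],[0,0.003,0.165],[0,0.003,0.178]], turn=[[0,0,0],[0,0,0],[0,0,0],[0,0,0],[0,0,0]])

```text
t: 8.02
tcp_pos: [0.6614, 0.0363, 0.0411]
tool_rot: [0.673, 0.74, -0.003, -0.004]
force: [-0.8, 0.9, -0.4]
finger_gap: 0.401
gripper_force: 0.0
```

>>> apply_moves(claw=[-1,-1,-1,-1,-1], travel=[[0,0,0],[0,0,0],[0,0,0],[0,0,0],[0,0,0]], turn=[[0,0,0],[0,0,0],[0,0,0],[0,0,0],[0,0,0]], newtons=50)

```text
t: 8.43
tcp_pos: [0.6654, 0.0358, 0.0465]
tool_rot: [0.673, 0.74, 0.0, -0.0]
force: [1.1, 0.6, -10.6]
finger_gap: 0.098
gripper_force: 48.5
```

>>> apply_moves(claw=[-1,-1,-1,-1], travel=[[0,-0.035,0],[0,-0.07,0],[0,-0.11,0],[0,-0.15,0]], turn=[[0,0,0],[0,0,0],[0,0,0],[0,0,0]])

```text
t: 8.77
tcp_pos: [0.5472, 0.0246, 0.0466]
tool_rot: [0.673, 0.74, 0.002, 0.002]
force: [4.5, 1.5, -22.3]
finger_gap: 0.094
gripper_force: 50.7
```

>>> apply_moves(claw=[-1,-1,-1,-1,-1], travel=[[0,-0.035,0],[0,-0.07,0],[0,-0.105,0],[0,-0.13,0],[0,-0.136,0]], turn=[[0,0,0],[0,0,0],[0,0,0],[0,0,0],[0,0,0]])

```text
t: 9.18
tcp_pos: [0.4424, 0.0132, 0.0478]
tool_rot: [0.673, 0.739, 0.004, 0.006]
force: [12.8, 14.7, -18.7]
finger_gap: 0.098
gripper_force: 50.6
```

>>> apply_moves(claw=[-1,-1,-1], travel=[[0,0,0],[0,0,0],[0,0,0]], turn=[[0,0,0],[0,0,0],[0,0,0]])

```text
t: 9.43
tcp_pos: [0.4425, 0.0133, 0.0478]
tool_rot: [0.673, 0.74, 0.003, 0.004]
force: [3.6, 4.8, -10.8]
finger_gap: 0.087
gripper_force: 51.3
```

>>> apply_moves(claw=[-0.2,-0.2,-0.2,-0.2], travel=[[0,0,0],[0,0,0],[0,0,0],[0,0,0]], turn=[[0,0,0],[0,0,0],[0,0,0],[0,0,0]])

```text
t: 9.77
tcp_pos: [0.4386, 0.0135, 0.0474]
tool_rot: [0.673, 0.74, 0.0, 0.001]
force: [-0.2, -0.1, 1.0]
finger_gap: 0.396
gripper_force: 0.0
```

>>> apply_moves(claw=[-0.2,-0.2,-0.2,-0.2,-0.2], travel=[[0,0,-0.04],[0,0,-0.09],[0,0,-0.14],[0,0,-0.19],[0,0,-0.19]], turn=[[0,0,0],[0,0,0],[0,0,0],[0,0,0],[0,0,0]])

```text
t: 10.18
tcp_pos: [0.4422, 0.0128, 0.2054]
tool_rot: [0.672, 0.74, 0.004, 0.007]
force: [1.0, -0.0, -0.1]
finger_gap: 0.398
gripper_force: 0.0
```

Run:
```python
from h import *
P=Plan();B=[.540,-.270]
u=[.5405,-.2705,.19,90]
# block0 candidates yaw (tool y) = ang+90 or -90
for c,a in(((.540,-.27),1),((.543,-.369),7),((.518,-.437),15.4),((.429,-.271),2)):print(c,a)
P.go([.429,-.271,.19,2-90],1)
```

```text
t 10.18 tcp [0.4422 0.0128 0.2054] yaw 5.5 gap 0.398 gf 0.0 F [ 1.  -0.  -0.1]
tilt [ 0.0151 -0.0035]
(0.54, -0.27) 1
(0.543, -0.369) 7
(0.518, -0.437) 15.4
(0.429, -0.271) 2
x5 [-0.117, -0.017, 0.006] [0, 0, 0.173] claw 1
x5 [-0.109, 0.046, 0.007] [0, 0, 0.173] claw 1
x5 [-0.069, 0.096, 0.006] [0, 0, 0.173] claw 1
```

>>> apply_moves(claw=[0.2,0.2,0.2,0.2,0.2], travel=[[-0.117,-0.017,0.006],[-0.117,-0.017,0.006],[-0.117,-0.017,0.006],[-0.117,-0.017,0.006],[-0.117,-0.017,0.006]], turn=[[0,0,0.173],[0,0,0.173],[0,0,0.173],[0,0,0.173],[0,0,0.173]])

```text
t: 10.6
tcp_pos: [0.4329, -0.082, 0.1938]
tool_rot: [0.849, 0.529, -0.0, 0.0]
force: [-0.3, 0.9, 0.2]
finger_gap: 0.605
gripper_force: 0.0
```

>>> apply_moves(claw=[0.2,0.2,0.2,0.2,0.2], travel=[[-0.109,0.046,0.007],[-0.109,0.046,0.007],[-0.109,0.046,0.007],[-0.109,0.046,0.007],[-0.109,0.046,0.007]], turn=[[0,0,0.173],[0,0,0.173],[0,0,0.173],[0,0,0.173],[0,0,0.173]])

```text
t: 11.02
tcp_pos: [0.4282, -0.1766, 0.188]
tool_rot: [0.959, 0.282, -0.0, -0.0]
force: [0.3, -0.5, -0.1]
finger_gap: 0.601
gripper_force: 0.0
```

>>> apply_moves(claw=[0.2,0.2,0.2,0.2,0.2], travel=[[-0.069,0.096,0.006],[-0.069,0.096,0.006],[-0.069,0.096,0.006],[-0.069,0.096,0.006],[-0.069,0.096,0.006]], turn=[[0,0,0.173],[0,0,0.173],[0,0,0.173],[0,0,0.173],[0,0,0.173]])

```text
t: 11.43
tcp_pos: [0.424, -0.2711, 0.1831]
tool_rot: [1.0, 0.014, -0.0, -0.0]
force: [-0.1, 0.8, 0.1]
finger_gap: 0.6
gripper_force: 0.0
```

Run:
```python
from h import *
s=snap('top');t=snap('scene');w=world(s);w2=world(t);np.savez('c.npz',w=w,p=s['pixels'],w2=w2,p2=t['pixels'])
P=Plan();P.go([.429,-.271,.010,-88],.2)
a=cv2.resize(s['pixels'][100:290,220:460][:,:,::-1],(480,380),interpolation=cv2.INTER_CUBIC);b=cv2.resize(t['pixels'][140:300,240:400][:,:,::-1],(320,320),interpolation=cv2.INTER_CUBIC)
b=np.vstack([b,np.zeros((60,320,3),np.uint8)])
cv2.imwrite('pics/g4.png',np.hstack([a,b]))
for w_,p,n in((w,s['pixels'],'top'),(w2,t['pixels'],'scene')):
    p=p.astype(int)
    m=(abs(w_[...,2]-.062)<.010)&(w_[...,0]>.40)&(w_[...,0]<.48)&(w_[...,1]>-.06)&(w_[...,1]<.09)&((p.max(2)-p.min(2))<40)
    q=w_[m];print(n,len(q),q.mean(0) if len(q) else '',cv2.minAreaRect((q[:,:2]*1000).astype(np.float32)) if len(q) else '')
    m=(abs(w_[...,2]-.022)<.012)&(w_[...,0]>.40)&(w_[...,0]<.65)&(w_[...,1]>-.14)&(w_[...,1]<.15)&(p.min(2)>140)
    m=cv2.morphologyEx(m.astype(np.uint8),cv2.MORPH_OPEN,np.ones((3,3)))>0
    q=w_[m];print('floor',len(q),cv2.minAreaRect((q[:,:2]*1000).astype(np.float32)))
```

```text
t 11.53 tcp [ 0.4239 -0.27    0.1832] yaw -88.0 gap 0.603 gf 0.0 F [-0.1 -0.  -0.5]
tilt [-0.0005  0.0004]
x5 [0.006, 0.001, 0.216] [0, 0, 0.0] claw 0.2
top 39 [ 0.44383596 -0.01134931  0.06651663] ((444.136474609375, -12.430662155151367), (9.527584075927734, 42.30508041381836), 5.959366321563721)
floor 3957 ((551.4407958984375, 25.996658325195312), (197.94801330566406, 239.89382934570312), 5.275694370269775)
scene 58 [0.44490523 0.02040906 0.06513175] ((443.89990234375, 17.43695831298828), (10.867220878601074, 91.36161041259766), 6.034389972686768)
floor 2842 ((549.7750854492188, 22.102020263671875), (201.9288330078125, 246.99481201171875), 2.819204092025757)
```

View pics/g4.png

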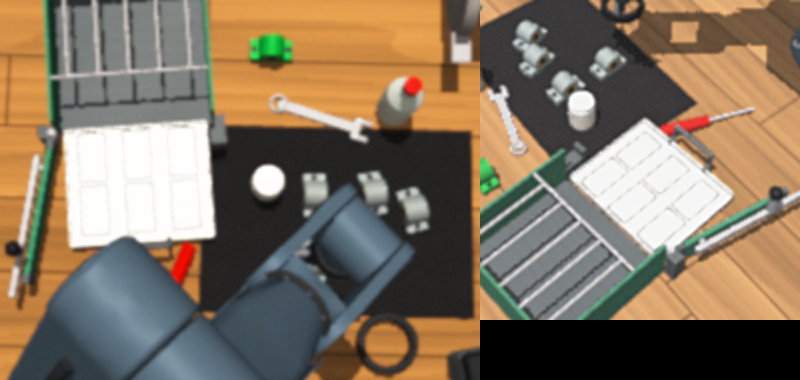

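The tray is out with six outlines visible: back row at crop (89,158), (138,156), (185,152); front row at (93,210), (140,205), (188,203). The gate stays open. Grasping block A.

>>> apply_moves(claw=[0.2,0.2,0.2,0.2,0.2], travel=[[0.006,0.001,0.05],[0.006,0.001,0.1],[0.006,0.001,0.15],[0.006,0.001,0.195],[0.006,0.001,0.216]], turn=[[0,0,0],[0,0,0],[0,0,0],[0,0,0],[0,0,0]])

```text
t: 11.95
tcp_pos: [0.4276, -0.2686, 0.007]
tool_rot: [1.0, 0.019, -0.002, -0.002]
force: [0.5, 0.1, -0.2]
finger_gap: 0.6
gripper_force: 0.0
```

>>> apply_moves(claw=[-1,-1,-1,-1,-1], travel=[[0,0,0],[0,0,0],[0,0,0],[0,0,0],[0,0,0]], turn=[[0,0,0],[0,0,0],[0,0,0],[0,0,0],[0,0,0]], newtons=70)

```text
t: 12.37
tcp_pos: [0.43, -0.2709, 0.0118]
tool_rot: [1.0, 0.018, 0.001, 0.001]
force: [0.1, -0.0, -3.9]
finger_gap: 0.417
gripper_force: 71.4
```

```bash
cat >> h.py <<'E'
TY=5.5;HD=np.array([.4435,.0145])
def slot(x,y):
    t=np.deg2rad(TY);return HD+x*np.array([np.cos(t),np.sin(t)])+y*np.array([-np.sin(t),np.cos(t)])
E
python3 - <<'E'
from h import *
for (u,v),s in zip(((89,158),(138,156),(185,152),(93,210),(140,205),(188,203)),[(.16,.076),(.16,0),(.16,-.076),(.07,.076),(.07,0),(.07,-.076)]):
    r=ray('top',220+u/2,100+v/2,.018);print(r[:2].round(4),slot(*s).round(4),(r[:2]-slot(*s)).round(4))
P=Plan()
p=P.p.copy();P.go([p[0],p[1],.12,P.y],-1)
g=[*slot(.16,-.076),.12,TY-90];P.go(g,-1);g[2]=.04;P.go(g,-1);g[2]=.029;P.go(g,-1)
E
```

```text
[0.5907 0.1091] [0.5955 0.1055] [-0.0047  0.0036]
[0.5962 0.0266] [0.6028 0.0298] [-0.0066 -0.0032]
[ 0.605  -0.0525] [ 0.61   -0.0458] [-0.0051 -0.0067]
[0.5027 0.0988] [0.5059 0.0969] [-0.0032  0.0019]
[0.513  0.0204] [0.5132 0.0212] [-0.0002 -0.0008]
[ 0.5183 -0.0599] [ 0.5205 -0.0544] [-0.0022 -0.0055]
t 12.37 tcp [ 0.43   -0.2709  0.0118] yaw -87.9 gap 0.417 gf 71.4 F [ 0.1 -0.  -3.9]
tilt [ 0.0018 -0.0018]
x3 [0.0, 0.0, -0.135] [0, 0, -0.0] claw -1
x4 [0.118, -0.136, -0.0] [0, 0, -0.01] claw -1
x4 [0.121, -0.133, -0.0] [0, 0, -0.009] claw -1
x2 [0.0, -0.0, 0.1] [0, 0, -0.0] claw -1
x1 [0.0, -0.0, 0.014] [0, 0, -0.0] claw -1
```

```bash
sed -i 's/^TY=5.5;HD=.*/TY=5.5;HD=np.array([.4418,.0136])/' h.py
python3 - <<'E'
from h import *
P=Plan();p=P.p.copy();P.go([p[0],p[1],.12,P.y],-1)
g=[*slot(.16,-.076),.12,TY-90];print(g);P.go(g,-1);g[2]=.030;P.go(g,-1)
E
```

```text
t 12.37 tcp [ 0.43   -0.2709  0.0118] yaw -87.9 gap 0.417 gf 71.4 F [ 0.1 -0.  -3.9]
tilt [ 0.0018 -0.0018]
x3 [0.0, 0.0, -0.135] [0, 0, -0.0] claw -1
[np.float64(0.6083476689302857), np.float64(-0.04671479067266976), 0.12, -84.5]
x4 [0.116, -0.136, -0.0] [0, 0, -0.01] claw -1
x4 [0.121, -0.132, -0.0] [0, 0, -0.009] claw -1
x3 [0.0, -0.0, 0.112] [0, 0, -0.0] claw -1
```

>>> apply_moves(claw=[-1,-1,-1,-1], travel=[[0,0,-0.03],[0,0,-0.07],[0,0,-0.11],[0,0,-0.135]], turn=[[0,0,0],[0,0,0],[0,0,0],[0,0,0]])

```text
t: 12.7
tcp_pos: [0.4301, -0.271, 0.122]
tool_rot: [1.0, 0.018, 0.002, 0.002]
force: [-0.4, 0.1, -3.9]
finger_gap: 0.412
gripper_force: 71.7
```

>>> apply_moves(claw=[-1,-1,-1,-1,-1], travel=[[0.116,-0.136,0],[0.116,-0.136,0],[0.116,-0.136,0],[0.116,-0.136,0],[0.116,-0.136,0]], turn=[[0,0,-0.01],[0,0,-0.01],[0,0,-0.01],[0,0,-0.01],[0,0,-0.01]])

```text
t: 13.12
tcp_pos: [0.5204, -0.1549, 0.1198]
tool_rot: [0.999, 0.036, 0.002, 0.0]
force: [0.0, 0.2, -3.4]
finger_gap: 0.417
gripper_force: 71.6
```

>>> apply_moves(claw=[-1,-1,-1,-1,-1], travel=[[0.121,-0.132,0],[0.121,-0.132,0],[0.121,-0.132,0],[0.121,-0.132,0],[0.121,-0.132,0]], turn=[[0,0,-0.009],[0,0,-0.009],[0,0,-0.009],[0,0,-0.009],[0,0,-0.009]])

```text
t: 13.53
tcp_pos: [0.6102, -0.0434, 0.1195]
tool_rot: [0.999, 0.05, 0.002, 0.0]
force: [-0.4, -0.6, -5.5]
finger_gap: 0.414
gripper_force: 71.6
```

>>> apply_moves(claw=[-1,-1,-1], travel=[[0,0,0.04],[0,0,0.08],[0,0,0.09]], turn=[[0,0,0],[0,0,0],[0,0,0]])

```text
t: 13.78
tcp_pos: [0.6034, -0.0465, 0.043]
tool_rot: [0.999, 0.048, -0.004, -0.001]
force: [-1.7, 0.5, -4.9]
finger_gap: 0.406
gripper_force: 71.3
```

Run:
```python
from h import *
snap('top');P=Plan();g=[*slot(.16,-.076),.030,TY-90];print(g);P.call([g],-1)
g[2]=.13;P.go(g,.2)
P.go([.540,-.270,.13,1-90],.2);P.go([.540,-.270,.011,1-90],.2)
```

```text
t 13.83 tcp [ 0.6032 -0.0465  0.0428] yaw -84.6 gap 0.417 gf 71.3 F [-1.6 -0.3 -5. ]
tilt [-0.0098  0.0022]
[np.float64(0.6083476689302857), np.float64(-0.04671479067266976), 0.03, -84.5]
{"claw": [-1], "travel": [[0.006, 0.001, 0.016]], "turn": [[0, 0, -0.0]]}
x3 [0.0, -0.0, -0.125] [0, 0, -0.0] claw 0.2
x3 [-0.056, 0.135, 0.0] [0, 0, 0.012] claw 0.2
x3 [-0.05, 0.137, 0.0] [0, 0, 0.013] claw 0.2
x3 [0.0, -0.0, 0.149] [0, 0, -0.0] claw 0.2
```

>>> apply_moves(claw=[-1,-1,-1,-1,-1], travel=[[0,0,0],[0,0,0],[0,0,0.01],[0,0,0.02],[0,0,0.02]], turn=[[0,0,0],[0,0,0],[0,0,0],[0,0,0],[0,0,0]])

```text
t: 14.25
tcp_pos: [0.6071, -0.0465, 0.0299]
tool_rot: [0.999, 0.048, -0.001, -0.0]
force: [-0.7, 0.4, -5.0]
finger_gap: 0.413
gripper_force: 71.6
```

Run:
```python
from h import *
snap('top');P=Plan();g=[*slot(.16,-.076),.030,TY-90];print(g);P.call([g],-1)
```

```text
t 14.3 tcp [ 0.607  -0.0464  0.0302] yaw -84.5 gap 0.409 gf 71.6 F [-0.8  0.  -5.1]
tilt [-0.0014  0.0003]
[np.float64(0.6083476689302857), np.float64(-0.04671479067266976), 0.03, -84.5]
{"claw": [-1], "travel": [[0.002, 0.001, 0.0]], "turn": [[0, 0, -0.0]]}
```

>>> apply_moves(claw=[-1,0.2,0.2,0.2,0.2], travel=[[0,0,0.002],[0,0,0.002],[0,0,0.002],[0,0,0.002],[0,0,0.002]], turn=[[0,0,0],[0,0,0],[0,0,0],[0,0,0],[0,0,0]])

```text
t: 14.72
tcp_pos: [0.6084, -0.0466, 0.0297]
tool_rot: [0.999, 0.048, 0.001, 0.0]
force: [0.3, -0.8, 0.4]
finger_gap: 0.601
gripper_force: 0.0
```

>>> apply_moves(claw=[0.2,0.2,0.2,0.2], travel=[[0,0,-0.03],[0,0,-0.07],[0,0,-0.12],[0,0,-0.127]], turn=[[0,0,0],[0,0,0],[0,0,0],[0,0,0]])

```text
t: 15.05
tcp_pos: [0.612, -0.0474, 0.1372]
tool_rot: [0.999, 0.048, 0.006, 0.002]
force: [0.3, -0.5, 0.1]
finger_gap: 0.6
gripper_force: 0.0
```

>>> apply_moves(claw=[0.2,0.2,0.2,0.2], travel=[[-0.056,0.135,0],[-0.056,0.135,0],[-0.056,0.135,0],[-0.056,0.135,0]], turn=[[0,0,0.012],[0,0,0.012],[0,0,0.012],[0,0,0.012]])

```text
t: 15.38
tcp_pos: [0.5727, -0.1642, 0.1312]
tool_rot: [1.0, 0.026, 0.001, 0.002]
force: [-0.4, 0.5, -0.6]
finger_gap: 0.599
gripper_force: 0.0
```

>>> apply_moves(claw=[0.2,0.2,0.2,0.2,0.2], travel=[[-0.05,0.137,0],[-0.05,0.137,0],[-0.05,0.137,0],[-0.05,0.137,0],[-0.05,0.137,0]], turn=[[0,0,0.013],[0,0,0.013],[0,0,0.013],[0,0,0.013],[0,0,0.013]])

```text
t: 15.8
tcp_pos: [0.5395, -0.2718, 0.1306]
tool_rot: [1.0, 0.007, 0.0, 0.0]
force: [0.0, 0.8, -0.3]
finger_gap: 0.601
gripper_force: 0.0
```

```bash
cat >> h.py <<'E'
def look():
    for n in('top','scene'):
        s=snap(n);w=world(s);p=s['pixels'];print(n);o=blocks(w,p)
        # blocks on tray: pixels clearly above the tray floor in cage frame
        t=np.deg2rad(TY);d=w[...,:2]-HD;hx=d@[np.cos(t),np.sin(t)];hy=d@[-np.sin(t),np.cos(t)]
        m=(w[...,2]>.028)&(w[...,2]<.074)&(hx>.022)&(hx<.22)&(abs(hy)<.115)
        k,l,st,c=cv2.connectedComponentsWithStats(m.astype(np.uint8))
        for i in range(1,k):
            if st[i,4]<60:continue
            q=np.stack([hx[l==i],hy[l==i]],-1)*1000;(cx,cy),(a,b),an=cv2.minAreaRect(q.astype(np.float32));an=an if a>b else an+90;an=(an+90)%180-90
            print('  on tray px',c[i].round(),st[i,4],'handle frame',round(cx),round(cy),'size',round(max(a,b)),round(min(a,b)),'ang',round(an,1),'z',w[...,2][l==i].max().round(3))
E
python3 - <<'E'
from h import *
look();P=Plan();P.go([.540,-.270,.011,1-90],.2)
E
```

```text
top
px [427. 204.] 238 c 519 -439 size 76 51 ang 19.7 z 0.057
px [409. 202.] 82 c 523 -380 size 56 29 ang -28.5 z 0.057
  on tray px [310. 174.] 231 handle frame 161 -75 size 73 36 ang 1.9 z 0.072
scene
px [265. 164.] 320 c 534 -400 size 138 80 ang 65.7 z 0.053
px [281. 183.] 179 c 540 -285 size 78 73 ang -3.6 z 0.053
px [290. 199.] 123 c 559 -194 size 63 57 ang 53.9 z 0.06
  on tray px [301. 225.] 195 handle frame 164 -76 size 74 39 ang 3.5 z 0.072
t 15.9 tcp [ 0.5397 -0.2691  0.1304] yaw -89.0 gap 0.601 gf 0.0 F [-0.2  0.9 -0.2]
tilt [-0.0003  0.0009]
x3 [0.0, 0.001, 0.149] [0, 0, -0.0] claw 0.2
```

>>> apply_moves(claw=[0.2,0.2,0.2,0.2], travel=[[0,0.001,0.05],[0,0.001,0.1],[0,0.001,0.135],[0,0.001,0.149]], turn=[[0,0,0],[0,0,0],[0,0,0],[0,0,0]])

```text
t: 16.23
tcp_pos: [0.5395, -0.2688, 0.0089]
tool_rot: [1.0, 0.01, -0.001, -0.001]
force: [-0.3, -1.8, 1.9]
finger_gap: 0.601
gripper_force: 0.0
```

>>> apply_moves(claw=[-1,-1,-1,-1,-1], travel=[[0,0,0],[0,0,0],[0,0,0],[0,0,0],[0,0,0]], turn=[[0,0,0],[0,0,0],[0,0,0],[0,0,0],[0,0,0]], newtons=80)

```text
t: 16.65
tcp_pos: [0.5402, -0.2705, 0.0122]
tool_rot: [1.0, 0.009, 0.0, 0.0]
force: [-0.5, -0.7, -3.5]
finger_gap: 0.413
gripper_force: 79.8
```

>>> apply_moves(claw=[-1,-1,-1,-1,-1], travel=[[0,0,-0.03],[0,0,-0.07],[0,0,-0.11],[0,0,-0.137],[0,0,-0.137]], turn=[[0,0,0],[0,0,0],[0,0,0],[0,0,0],[0,0,0]])

```text
t: 17.07
tcp_pos: [0.5428, -0.2728, 0.1267]
tool_rot: [1.0, 0.009, 0.005, 0.003]
force: [-0.1, -1.0, -3.4]
finger_gap: 0.412
gripper_force: 80.9
```

Run:
```python
from h import *
snap('top');P=Plan();g=[*slot(.16,0),P.p[2],TY-90];print(g);P.go(g,-1);g[2]=.029;P.go(g,-1)
g[2]=.13;P.go(g,.2);y=15.4-90
P.go([.5185,-.438,.13,y],.2)
```

```text
t 17.12 tcp [ 0.5414 -0.2719  0.1241] yaw -89.0 gap 0.409 gf 80.9 F [ 0.  -0.4 -3.6]
tilt [ 0.0058 -0.0043]
[np.float64(0.6010633917387487), np.float64(0.028935320403235834), np.float64(0.12410357185733709), -84.5]
x4 [0.04, -0.187, 0.0] [0, 0, -0.013] claw -1
x4 [0.049, -0.186, 0.0] [0, 0, -0.012] claw -1
x3 [-0.0, 0.0, 0.119] [0, 0, -0.0] claw -1
x3 [-0.0, 0.0, -0.126] [0, 0, -0.0] claw 0.2
x4 [-0.053, 0.19, -0.0] [0, 0, -0.018] claw 0.2
x4 [-0.064, 0.188, -0.0] [0, 0, -0.019] claw 0.2
x4 [-0.074, 0.183, -0.0] [0, 0, -0.018] claw 0.2
```

>>> apply_moves(claw=[-1,-1,-1,-1,-1], travel=[[0.04,-0.187,0],[0.04,-0.187,0],[0.04,-0.187,0],[0.04,-0.187,0],[0.04,-0.187,0]], turn=[[0,0,-0.013],[0,0,-0.013],[0,0,-0.013],[0,0,-0.013],[0,0,-0.013]])

```text
t: 17.53
tcp_pos: [0.5673, -0.1139, 0.1188]
tool_rot: [1.0, 0.031, -0.003, -0.003]
force: [0.1, -1.2, -4.2]
finger_gap: 0.409
gripper_force: 81.6
```

>>> apply_moves(claw=[-1,-1,-1,-1,-1], travel=[[0.05,-0.186,0],[0.05,-0.186,0],[0.05,-0.186,0],[0.05,-0.186,0],[0.05,-0.186,0]], turn=[[0,0,-0.012],[0,0,-0.012],[0,0,-0.012],[0,0,-0.012],[0,0,-0.012]])

```text
t: 17.95
tcp_pos: [0.5998, 0.0359, 0.1191]
tool_rot: [0.999, 0.05, -0.001, -0.001]
force: [0.8, -0.3, -4.0]
finger_gap: 0.41
gripper_force: 81.9
```

>>> apply_moves(claw=[-1,-1,-1,-1,-1], travel=[[0,0,0.04],[0,0,0.08],[0,0,0.1],[0,0,0.11],[0,0,0.11]], turn=[[0,0,0],[0,0,0],[0,0,0],[0,0,0],[0,0,0]])

```text
t: 18.37
tcp_pos: [0.5982, 0.0299, 0.0298]
tool_rot: [0.999, 0.047, -0.003, -0.001]
force: [0.6, -0.4, -3.2]
finger_gap: 0.414
gripper_force: 81.9
```

>>> apply_moves(claw=[-1,-1], travel=[[0,0,0],[0,0,0]], turn=[[0,0,0],[0,0,0]])

```text
t: 18.53
tcp_pos: [0.6015, 0.0297, 0.0337]
tool_rot: [0.999, 0.048, 0.001, 0.0]
force: [-0.1, -0.1, -2.8]
finger_gap: 0.413
gripper_force: 81.8
```

>>> apply_moves(claw=[-1,-1,0.2,0.2,0.2], travel=[[0,0,0.005],[0,0,0.005],[0,0,0.005],[0,0,0.005],[0,0,0.005]], turn=[[0,0,0],[0,0,0],[0,0,0],[0,0,0],[0,0,0]])

```text
t: 18.95
tcp_pos: [0.6014, 0.0301, 0.0299]
tool_rot: [0.999, 0.048, 0.001, 0.0]
force: [0.4, -0.1, 0.0]
finger_gap: 0.6
gripper_force: 0.0
```

>>> apply_moves(claw=[0.2,0.2,0.2,0.2], travel=[[0,0,-0.03],[0,0,-0.07],[0,0,-0.12],[0,0,-0.126]], turn=[[0,0,0],[0,0,0],[0,0,0],[0,0,0]])

```text
t: 19.28
tcp_pos: [0.6051, 0.0298, 0.1366]
tool_rot: [0.999, 0.048, 0.006, 0.001]
force: [1.6, 0.7, 0.2]
finger_gap: 0.603
gripper_force: 0.0
```

>>> apply_moves(claw=[0.2,0.2,0.2,0.2,0.2], travel=[[-0.053,0.19,0],[-0.053,0.19,0],[-0.053,0.19,0],[-0.053,0.19,0],[-0.053,0.19,0]], turn=[[0,0,-0.018],[0,0,-0.018],[0,0,-0.018],[0,0,-0.018],[0,0,-0.018]])

```text
t: 19.7
tcp_pos: [0.573, -0.1315, 0.1304]
tool_rot: [0.997, 0.073, 0.001, 0.002]
force: [0.8, 0.2, -0.1]
finger_gap: 0.602
gripper_force: 0.0
```

>>> apply_moves(claw=[0.2,0.2,0.2,0.2,0.2], travel=[[-0.064,0.188,0],[-0.064,0.188,0],[-0.064,0.188,0],[-0.064,0.188,0],[-0.064,0.188,0]], turn=[[0,0,-0.019],[0,0,-0.019],[0,0,-0.019],[0,0,-0.019],[0,0,-0.019]])

```text
t: 20.12
tcp_pos: [0.5453, -0.2888, 0.1304]
tool_rot: [0.995, 0.103, 0.001, 0.003]
force: [1.1, -0.1, -0.3]
finger_gap: 0.602
gripper_force: 0.0
```

>>> apply_moves(claw=[0.2,0.2,0.2,0.2,0.2], travel=[[-0.074,0.183,0],[-0.074,0.183,0],[-0.074,0.183,0],[-0.074,0.183,0],[-0.074,0.183,0]], turn=[[0,0,-0.018],[0,0,-0.018],[0,0,-0.018],[0,0,-0.018],[0,0,-0.018]])

```text
t: 20.53
tcp_pos: [0.5174, -0.4446, 0.1304]
tool_rot: [0.991, 0.131, 0.001, 0.004]
force: [0.6, -0.1, 0.5]
finger_gap: 0.606
gripper_force: 0.0
```

Run:
```python
from h import *
look();P=Plan();P.go([.5185,-.438,.011,15.4-90],.2)
```

```text
top
px [406. 193.] 174 c 554 -371 size 58 46 ang 13.2 z 0.057
  on tray px [310. 174.] 230 handle frame 161 -75 size 72 36 ang 1.4 z 0.074
  on tray px [287. 176.] 238 handle frame 160 3 size 74 40 ang 2.1 z 0.073
scene
px [265. 164.] 317 c 530 -415 size 170 75 ang 69.2 z 0.056
px [291. 199.] 123 c 566 -182 size 53 35 ang -44.6 z 0.06
  on tray px [301. 225.] 194 handle frame 163 -76 size 74 39 ang 0.5 z 0.071
  on tray px [315. 238.] 207 handle frame 164 0 size 73 39 ang -0.1 z 0.072
t 20.63 tcp [ 0.5177 -0.4378  0.1296] yaw -74.8 gap 0.598 gf 0.0 F [-0.4  0.  -0.2]
tilt [0.0004 0.0004]
x3 [0.001, 0.001, 0.148] [0, 0, -0.001] claw 0.2
```

>>> apply_moves(claw=[0.2,0.2,0.2,0.2], travel=[[0.001,0.001,0.05],[0.001,0.001,0.1],[0.001,0.001,0.135],[0.001,0.001,0.148]], turn=[[0,0,0],[0,0,0],[0,0,0],[0,0,0]])

```text
t: 20.97
tcp_pos: [0.5171, -0.4323, 0.0066]
tool_rot: [0.991, 0.135, -0.003, -0.004]
force: [-0.5, 0.9, -0.6]
finger_gap: 0.602
gripper_force: 0.0
```

>>> apply_moves(claw=[-1,-1,-1,-1,-1], travel=[[0,0,0],[0,0,0],[0,0,0],[0,0,0],[0,0,0]], turn=[[0,0,0],[0,0,0],[0,0,0],[0,0,0],[0,0,0]])

```text
t: 21.38
tcp_pos: [0.5195, -0.4381, 0.0128]
tool_rot: [0.991, 0.134, 0.001, 0.001]
force: [0.1, -0.7, -4.6]
finger_gap: 0.414
gripper_force: 80.0
```

>>> apply_moves(claw=[-1,-1,-1,-1,-1], travel=[[0,0,-0.03],[0,0,-0.07],[0,0,-0.11],[0,0,-0.137],[0,0,-0.137]], turn=[[0,0,0],[0,0,0],[0,0,0],[0,0,0],[0,0,0]])

```text
t: 21.8
tcp_pos: [0.5218, -0.441, 0.128]
tool_rot: [0.991, 0.134, 0.004, 0.006]
force: [0.4, -1.1, -3.3]
finger_gap: 0.41
gripper_force: 81.2
```

>>> apply_moves(claw=[-1,-1], travel=[[0,0,0],[0,0,0]], turn=[[0,0,0],[0,0,0]])

```text
t: 21.97
tcp_pos: [0.518, -0.4367, 0.1198]
tool_rot: [0.991, 0.134, -0.001, -0.001]
force: [-0.4, 0.5, -5.1]
finger_gap: 0.413
gripper_force: 81.2
```

Run:
```python
from h import *
P=Plan();g=[*slot(.16,.076),P.p[2],TY-90];print(g);P.go(g,-1);g[2]=.034;P.go(g,-1)
g[2]=.13;P.go(g,.2);y=7-90
P.go([.542,-.3695,.13,y],.2)
```

```text
t 21.97 tcp [ 0.518  -0.4367  0.1198] yaw -74.6 gap 0.413 gf 81.2 F [-0.4  0.5 -5.1]
tilt [-0.0017  0.002 ]
[np.float64(0.5937791145472117), np.float64(0.10458543147914143), np.float64(0.11977853634830915), -84.5]
x5 [0.09, -0.209, 0.0] [0, 0, 0.018] claw -1
x5 [0.078, -0.214, 0.0] [0, 0, 0.019] claw -1
x5 [0.066, -0.218, 0.0] [0, 0, 0.018] claw -1
x3 [-0.0, -0.0, 0.107] [0, 0, -0.0] claw -1
x3 [-0.0, -0.0, -0.12] [0, 0, -0.0] claw 0.2
x4 [-0.04, 0.195, 0.0] [0, 0, -0.003] claw 0.2
x4 [-0.043, 0.194, 0.0] [0, 0, -0.003] claw 0.2
x4 [-0.044, 0.193, 0.0] [0, 0, -0.003] claw 0.2
```

>>> apply_moves(claw=[-1,-1,-1,-1,-1], travel=[[0.09,-0.209,0],[0.09,-0.209,0],[0.09,-0.209,0],[0.09,-0.209,0],[0.09,-0.209,0]], turn=[[0,0,0.018],[0,0,0.018],[0,0,0.018],[0,0,0.018],[0,0,0.018]])

```text
t: 22.38
tcp_pos: [0.5412, -0.2497, 0.1179]
tool_rot: [0.994, 0.107, -0.003, -0.005]
force: [-2.0, 0.1, -4.3]
finger_gap: 0.412
gripper_force: 81.9
```

>>> apply_moves(claw=[-1,-1,-1,-1,-1], travel=[[0.078,-0.214,0],[0.078,-0.214,0],[0.078,-0.214,0],[0.078,-0.214,0],[0.078,-0.214,0]], turn=[[0,0,0.019],[0,0,0.019],[0,0,0.019],[0,0,0.019],[0,0,0.019]])

```text
t: 22.8
tcp_pos: [0.5668, -0.0709, 0.1186]
tool_rot: [0.997, 0.078, -0.003, -0.002]
force: [-0.5, -0.3, -4.4]
finger_gap: 0.415
gripper_force: 81.9
```

>>> apply_moves(claw=[-1,-1,-1,-1,-1], travel=[[0.066,-0.218,0],[0.066,-0.218,0],[0.066,-0.218,0],[0.066,-0.218,0],[0.066,-0.218,0]], turn=[[0,0,0.018],[0,0,0.018],[0,0,0.018],[0,0,0.018],[0,0,0.018]])

```text
t: 23.22
tcp_pos: [0.5936, 0.1089, 0.1188]
tool_rot: [0.999, 0.049, -0.002, -0.001]
force: [0.2, -0.0, -5.3]
finger_gap: 0.411
gripper_force: 82.0
```

>>> apply_moves(claw=[-1,-1,-1,-1,-1], travel=[[0,0,0],[0,0,0.04],[0,0,0.08],[0,0,0.1],[0,0,0.107]], turn=[[0,0,0],[0,0,0],[0,0,0],[0,0,0],[0,0,0]])

```text
t: 23.63
tcp_pos: [0.5909, 0.1025, 0.0305]
tool_rot: [0.999, 0.047, -0.005, -0.0]
force: [-0.8, 0.1, -5.0]
finger_gap: 0.411
gripper_force: 81.7
```

>>> apply_moves(claw=[-1,-1,-1], travel=[[0,0,0],[0,0,0],[0,0,0]], turn=[[0,0,0],[0,0,0],[0,0,0]])

```text
t: 23.88
tcp_pos: [0.5959, 0.103, 0.0362]
tool_rot: [0.999, 0.047, 0.001, 0.0]
force: [-0.4, 0.7, -4.5]
finger_gap: 0.413
gripper_force: 81.7
```

>>> apply_moves(claw=[-1,-1,0.2,0.2,0.2], travel=[[-0.002,-0.001,0.004],[-0.002,-0.001,0.007],[-0.002,-0.001,0.007],[-0.002,-0.001,0.007],[-0.002,-0.001,0.007]], turn=[[0,0,0],[0,0,0],[0,0,0],[0,0,0],[0,0,0]])

```text
t: 24.3
tcp_pos: [0.594, 0.1042, 0.0307]
tool_rot: [0.999, 0.048, 0.001, 0.0]
force: [0.7, -0.5, 0.6]
finger_gap: 0.597
gripper_force: 0.0
```

>>> apply_moves(claw=[0.2,0.2,0.2,0.2], travel=[[0,0,-0.03],[0,0,-0.07],[0,0,-0.12],[0,0,-0.125]], turn=[[0,0,0],[0,0,0],[0,0,0],[0,0,0]])

```text
t: 24.63
tcp_pos: [0.5979, 0.1043, 0.1368]
tool_rot: [0.999, 0.048, 0.007, 0.0]
force: [0.6, 0.5, 1.1]
finger_gap: 0.599
gripper_force: 0.0
```

>>> apply_moves(claw=[0.2,0.2,0.2,0.2,0.2], travel=[[-0.04,0.195,0],[-0.04,0.195,0],[-0.04,0.195,0],[-0.04,0.195,0],[-0.04,0.195,0]], turn=[[0,0,-0.003],[0,0,-0.003],[0,0,-0.003],[0,0,-0.003],[0,0,-0.003]])

```text
t: 25.05
tcp_pos: [0.5768, -0.0605, 0.1304]
tool_rot: [0.999, 0.05, 0.001, 0.002]
force: [-0.1, 0.0, -1.0]
finger_gap: 0.604
gripper_force: 0.0
```

>>> apply_moves(claw=[0.2,0.2,0.2,0.2,0.2], travel=[[-0.043,0.194,0],[-0.043,0.194,0],[-0.043,0.194,0],[-0.043,0.194,0],[-0.043,0.194,0]], turn=[[0,0,-0.003],[0,0,-0.003],[0,0,-0.003],[0,0,-0.003],[0,0,-0.003]])

```text
t: 25.47
tcp_pos: [0.5591, -0.2192, 0.1305]
tool_rot: [0.999, 0.054, 0.002, 0.003]
force: [-0.2, -0.3, 0.3]
finger_gap: 0.599
gripper_force: 0.0
```

>>> apply_moves(claw=[0.2,0.2,0.2,0.2,0.2], travel=[[-0.03,0.135,0],[-0.03,0.135,0],[-0.03,0.135,0],[-0.03,0.135,0],[-0.03,0.135,0]], turn=[[0,0,-0.003],[0,0,-0.003],[0,0,-0.003],[0,0,-0.003],[0,0,-0.003]])

```text
t: 25.88
tcp_pos: [0.5467, -0.3232, 0.1298]
tool_rot: [0.998, 0.061, 0.0, 0.0]
force: [-0.5, 0.5, 0.1]
finger_gap: 0.601
gripper_force: 0.0
```

Run:
```python
from h import *
look();P=Plan();P.go([.542,-.3695,.011,7-90],.2)
s=snap('scene','x');cv2.imwrite('pics/g5.png',cv2.resize(s['pixels'][130:280,220:380][:,:,::-1],(640,600),interpolation=cv2.INTER_CUBIC))
```

```text
top
  on tray px [310. 169.] 125 handle frame 174 -76 size 49 36 ang -1.2 z 0.074
  on tray px [287. 176.] 237 handle frame 160 1 size 72 36 ang -0.5 z 0.074
  on tray px [265. 178.] 244 handle frame 158 75 size 71 39 ang 1.1 z 0.073
scene
px [267. 169.] 167 c 549 -383 size 76 69 ang 12.7 z 0.054
px [290. 199.] 124 c 568 -197 size 73 45 ang -67.1 z 0.06
  on tray px [301. 225.] 198 handle frame 163 -77 size 72 40 ang 0.4 z 0.072
  on tray px [315. 238.] 203 handle frame 163 0 size 74 38 ang 1.0 z 0.072
  on tray px [330. 251.] 217 handle frame 162 74 size 73 38 ang 1.1 z 0.069
t 25.98 tcp [ 0.5465 -0.3206  0.1296] yaw -82.9 gap 0.597 gf 0.0 F [ 0.5  1.2 -0.4]
tilt [-0.0007  0.0014]
x4 [-0.013, 0.06, 0.148] [0, 0, 0.001] claw 0.2
```

View pics/g5.png

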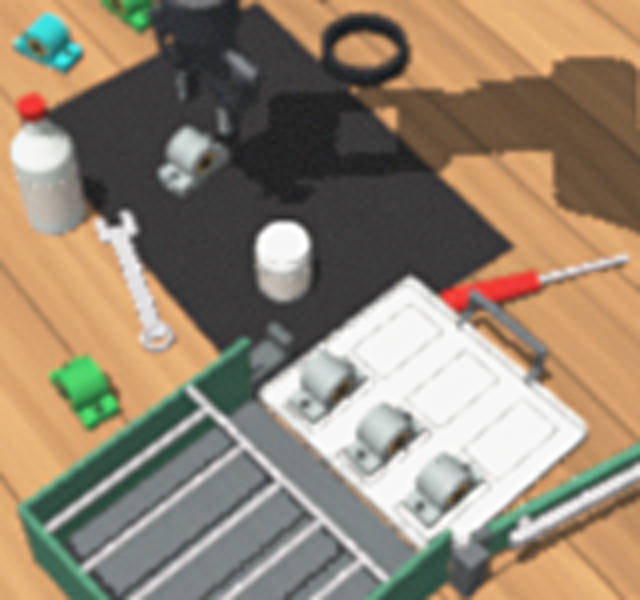

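Three blocks stand in the back row, at crop (330,385), (387,435) and (447,487). The last block is at crop (193,160), unmoved. I'll fetch it.

>>> apply_moves(claw=[0.2,0.2,0.2], travel=[[-0.011,0.061,0],[-0.011,0.061,0],[-0.011,0.061,0]], turn=[[0,0,-0.005],[0,0,-0.005],[0,0,-0.005]])

```text
t: 26.28
tcp_pos: [0.5447, -0.373, 0.13]
tool_rot: [0.998, 0.069, 0.001, 0.001]
force: [0.7, 0.7, 0.9]
finger_gap: 0.604
gripper_force: 0.0
```

>>> apply_moves(claw=[0.2,0.2,0.2,0.2], travel=[[0,0,0.05],[0,0,0.1],[0,0,0.135],[0,0,0.148]], turn=[[0,0,0],[0,0,0],[0,0,0],[0,0,0]])

```text
t: 26.62
tcp_pos: [0.5415, -0.3669, 0.0068]
tool_rot: [0.998, 0.07, -0.003, -0.004]
force: [-1.0, 1.4, -0.9]
finger_gap: 0.6
gripper_force: 0.0
```

>>> apply_moves(claw=[-1,-1,-1,-1,-1], travel=[[0,0,0],[0,0,0],[0,0,0],[0,0,0],[0,0,0]], turn=[[0,0,0],[0,0,0],[0,0,0],[0,0,0],[0,0,0]])

```text
t: 27.03
tcp_pos: [0.5448, -0.3723, 0.013]
tool_rot: [0.998, 0.07, 0.001, 0.001]
force: [0.3, 0.0, -2.7]
finger_gap: 0.412
gripper_force: 78.8
```

>>> apply_moves(claw=[-1,-1,-1,-1,-1], travel=[[0,0,-0.03],[0,0,-0.07],[0,0,-0.11],[0,0,-0.137],[0,0,-0.137]], turn=[[0,0,0],[0,0,0],[0,0,0],[0,0,0],[0,0,0]])

```text
t: 27.45
tcp_pos: [0.5471, -0.3746, 0.1279]
tool_rot: [0.998, 0.07, 0.004, 0.005]
force: [1.1, -0.8, -2.2]
finger_gap: 0.416
gripper_force: 79.5
```

>>> apply_moves(claw=[-1,-1], travel=[[0,0,0],[0,0,0]], turn=[[0,0,0],[0,0,0]])

```text
t: 27.62
tcp_pos: [0.5431, -0.3709, 0.1201]
tool_rot: [0.998, 0.07, -0.001, -0.001]
force: [0.1, 0.8, -3.1]
finger_gap: 0.411
gripper_force: 79.5
```

Run:
```python
from h import *
snap('top');P=Plan();g=[*slot(.07,0),P.p[2],TY-90];print(g);P.go(g,-1);g[2]=.034;P.go(g,-1)
```

```text
t 27.67 tcp [ 0.5428 -0.3706  0.1193] yaw -82.0 gap 0.415 gf 79.5 F [-0.9 -0.  -2.6]
tilt [-0.0027  0.0025]
[np.float64(0.5114777338857026), np.float64(0.02030920267641568), np.float64(0.11926567861742882), -84.5]
x4 [0.01, -0.163, 0.0] [0, 0, 0.005] claw -1
x4 [0.007, -0.163, 0.0] [0, 0, 0.004] claw -1
x4 [0.005, -0.164, 0.0] [0, 0, 0.005] claw -1
x3 [-0.0, 0.0, 0.107] [0, 0, -0.0] claw -1
```

>>> apply_moves(claw=[-1,-1,-1,-1,-1], travel=[[0.01,-0.163,0],[0.01,-0.163,0],[0.01,-0.163,0],[0.01,-0.163,0],[0.01,-0.163,0]], turn=[[0,0,0.005],[0,0,0.005],[0,0,0.005],[0,0,0.005],[0,0,0.005]])

```text
t: 28.08
tcp_pos: [0.5315, -0.237, 0.1188]
tool_rot: [0.998, 0.064, -0.003, -0.002]
force: [0.4, -1.1, -3.0]
finger_gap: 0.416
gripper_force: 80.1
```

>>> apply_moves(claw=[-1,-1,-1,-1,-1], travel=[[0.007,-0.163,0],[0.007,-0.163,0],[0.007,-0.163,0],[0.007,-0.163,0],[0.007,-0.163,0]], turn=[[0,0,0.004],[0,0,0.004],[0,0,0.004],[0,0,0.004],[0,0,0.004]])

```text
t: 28.5
tcp_pos: [0.5224, -0.1095, 0.1199]
tool_rot: [0.998, 0.057, -0.001, -0.001]
force: [-0.2, 0.2, -1.8]
finger_gap: 0.417
gripper_force: 80.5
```

>>> apply_moves(claw=[-1,-1,-1,-1,-1], travel=[[0.005,-0.164,0],[0.005,-0.164,0],[0.005,-0.164,0],[0.005,-0.164,0],[0.005,-0.164,0]], turn=[[0,0,0.005],[0,0,0.005],[0,0,0.005],[0,0,0.005],[0,0,0.005]])

```text
t: 28.92
tcp_pos: [0.5132, 0.0202, 0.1204]
tool_rot: [0.999, 0.049, 0.0, 0.0]
force: [-0.6, -0.4, -1.9]
finger_gap: 0.418
gripper_force: 80.8
```

>>> apply_moves(claw=[-1,-1,-1,-1,-1], travel=[[0,0,0],[0,0,0.04],[0,0,0.08],[0,0,0.1],[0,0,0.107]], turn=[[0,0,0],[0,0,0],[0,0,0],[0,0,0],[0,0,0]])

```text
t: 29.33
tcp_pos: [0.5124, 0.0169, 0.0326]
tool_rot: [0.999, 0.046, -0.002, -0.0]
force: [0.4, 0.7, -2.4]
finger_gap: 0.414
gripper_force: 80.7
```

>>> apply_moves(claw=[-1,-1,-1], travel=[[0,0,0],[0,0,0],[0,0,0]], turn=[[0,0,0],[0,0,0],[0,0,0]])

```text
t: 29.58
tcp_pos: [0.5141, 0.0183, 0.0363]
tool_rot: [0.999, 0.047, 0.001, 0.0]
force: [-0.5, -0.3, -2.3]
finger_gap: 0.414
gripper_force: 80.7
```

>>> apply_moves(claw=[-1,-1,0.2,0.2,0.2], travel=[[-0.003,-0.002,0.003],[-0.003,-0.002,0.007],[-0.003,-0.002,0.007],[-0.003,-0.002,0.007],[-0.003,-0.002,0.007]], turn=[[0,0,0],[0,0,0],[0,0,0],[0,0,0],[0,0,0]])

```text
t: 30.0
tcp_pos: [0.5106, 0.0209, 0.0302]
tool_rot: [0.999, 0.048, 0.001, 0.0]
force: [0.3, -0.2, 0.1]
finger_gap: 0.599
gripper_force: 0.0
```

>>> apply_moves(claw=[0.2,0.2,0.2,0.2,0.2], travel=[[0,0,-0.03],[0,0,-0.07],[0,0,-0.12],[0,0,-0.16],[0,0,-0.19]], turn=[[0,0,0],[0,0,0],[0,0,0],[0,0,0],[0,0,0]])

```text
t: 30.42
tcp_pos: [0.5111, 0.0208, 0.185]
tool_rot: [0.999, 0.048, 0.002, 0.0]
force: [1.1, -0.8, -0.2]
finger_gap: 0.599
gripper_force: 0.0
```

Run:
```python
from h import *
look();P=Plan();P.go([*slot(0,0),.17,TY],-.2)
```

```text
top
  on tray px [310. 174.] 228 handle frame 160 -76 size 71 36 ang -2.3 z 0.074
scene
px [290. 199.] 121 c 553 -183 size 67 43 ang -5.4 z 0.06
  on tray px [301. 225.] 198 handle frame 164 -76 size 74 39 ang 0.9 z 0.07
  on tray px [332. 224.] 195 handle frame 74 0 size 73 40 ang 2.7 z 0.073
  on tray px [315. 238.] 208 handle frame 164 0 size 73 38 ang -1.0 z 0.071
  on tray px [330. 251.] 217 handle frame 161 74 size 73 38 ang -0.5 z 0.071
t 30.52 tcp [0.5132 0.0205 0.1863] yaw -84.5 gap 0.597 gf 0.0 F [ 0.2  1.2 -0.2]
tilt [ 0.0107 -0.0019]
x5 [-0.03, 0.0, 0.007] [0, 0, -0.167] claw -0.2
x5 [-0.026, -0.015, 0.007] [0, 0, -0.166] claw -0.2
x5 [-0.015, -0.026, 0.006] [0, 0, -0.167] claw -0.2
```

>>> apply_moves(claw=[-0.2,-0.2,-0.2,-0.2,-0.2], travel=[[-0.03,0,0.007],[-0.03,0,0.007],[-0.03,0,0.007],[-0.03,0,0.007],[-0.03,0,0.007]], turn=[[0,0,-0.167],[0,0,-0.167],[0,0,-0.167],[0,0,-0.167],[0,0,-0.167]])

```text
t: 30.93
tcp_pos: [0.4855, 0.0187, 0.1754]
tool_rot: [0.952, 0.307, -0.001, -0.0]
force: [-0.1, 0.3, -0.5]
finger_gap: 0.405
gripper_force: 0.0
```

>>> apply_moves(claw=[-0.2,-0.2,-0.2,-0.2,-0.2], travel=[[-0.026,-0.015,0.007],[-0.026,-0.015,0.007],[-0.026,-0.015,0.007],[-0.026,-0.015,0.007],[-0.026,-0.015,0.007]], turn=[[0,0,-0.166],[0,0,-0.166],[0,0,-0.166],[0,0,-0.166],[0,0,-0.166]])

```text
t: 31.35
tcp_pos: [0.4619, 0.0163, 0.17]
tool_rot: [0.841, 0.541, -0.0, -0.0]
force: [0.7, -0.5, -0.3]
finger_gap: 0.399
gripper_force: 0.0
```

>>> apply_moves(claw=[-0.2,-0.2,-0.2,-0.2,-0.2], travel=[[-0.015,-0.026,0.006],[-0.015,-0.026,0.006],[-0.015,-0.026,0.006],[-0.015,-0.026,0.006],[-0.015,-0.026,0.006]], turn=[[0,0,-0.167],[0,0,-0.167],[0,0,-0.167],[0,0,-0.167],[0,0,-0.167]])

```text
t: 31.77
tcp_pos: [0.4382, 0.014, 0.1655]
tool_rot: [0.673, 0.74, -0.0, -0.0]
force: [-0.5, 0.9, 0.4]
finger_gap: 0.398
gripper_force: 0.0
```

Run:
```python
from h import *
snap('top');P=Plan();P.go([.4435,.0145,.046,TY],-.2)
```

```text
t 31.82 tcp [0.4383 0.014  0.1655] yaw 5.3 gap 0.402 gf 0.0 F [ 0.4 -0.1 -0.4]
tilt [-0.0004  0.0001]
x3 [0.0, 0.007, 0.149] [0, 0, -0.001] claw -0.2
```

>>> apply_moves(claw=[-0.2,-0.2,-0.2,-0.2,-0.2], travel=[[0,0.007,0.045],[0,0.007,0.09],[0,0.007,0.13],[0,0.007,0.149],[0,0.007,0.149]], turn=[[0,0,0],[0,0,0],[0,0,0],[0,0,0],[0,0,0]])

```text
t: 32.23
tcp_pos: [0.442, 0.0149, 0.0435]
tool_rot: [0.674, 0.738, -0.002, -0.003]
force: [-0.0, 0.0, 0.5]
finger_gap: 0.396
gripper_force: 0.0
```

>>> apply_moves(claw=[-1,-1,-1,-1,-1], travel=[[0,0,0],[0,0,0],[0,0,0],[0,0,0],[0,0,0]], turn=[[0,0,0],[0,0,0],[0,0,0],[0,0,0],[0,0,0]], newtons=50)

```text
t: 32.65
tcp_pos: [0.444, 0.0146, 0.0472]
tool_rot: [0.673, 0.74, 0.0, 0.0]
force: [-0.6, 0.1, -2.8]
finger_gap: 0.092
gripper_force: 48.9
```

Run:
```python
from h import *
P=Plan();e=np.array([.6654,.0358])-P.p[:2];print(np.linalg.norm(e)/.8,np.rad2deg(np.arctan2(e[1],e[0])))
```

```text
t 32.65 tcp [0.444  0.0146 0.0472] yaw 5.4 gap 0.092 gf 48.9 F [-0.6  0.1 -2.8]
tilt [ 0.0007 -0.0001]
0.2780076531420049 5.47474114818632
```

>>> apply_moves(claw=[-1,-1,-1,-1,-1], travel=[[0,0.005,0],[0,0.015,0],[0,0.03,0],[0,0.045,0],[0,0.06,0]], turn=[[0,0,0],[0,0,0],[0,0,0],[0,0,0],[0,0,0]])

```text
t: 33.07
tcp_pos: [0.4921, 0.0192, 0.0472]
tool_rot: [0.673, 0.74, -0.0, -0.0]
force: [-2.1, -1.7, -0.5]
finger_gap: 0.098
gripper_force: 49.3
```

>>> apply_moves(claw=[-1,-1,-1,-1,-1], travel=[[0,0.015,0],[0,0.03,0],[0,0.045,0],[0,0.06,0],[0,0.075,0]], turn=[[0,0,0],[0,0,0],[0,0,0],[0,0,0],[0,0,0]])

```text
t: 33.48
tcp_pos: [0.552, 0.0248, 0.0472]
tool_rot: [0.673, 0.74, -0.0, -0.0]
force: [-3.1, -1.8, 0.0]
finger_gap: 0.093
gripper_force: 49.4
```

>>> apply_moves(claw=[-1,-1,-1,-1,-1], travel=[[0,0.015,0],[0,0.03,0],[0,0.045,0],[0,0.06,0],[0,0.075,0]], turn=[[0,0,0],[0,0,0],[0,0,0],[0,0,0],[0,0,0]])

```text
t: 33.9
tcp_pos: [0.6117, 0.0304, 0.0472]
tool_rot: [0.673, 0.74, -0.0, 0.0]
force: [-3.4, -1.3, 1.3]
finger_gap: 0.094
gripper_force: 49.4
```

>>> apply_moves(claw=[-1,-1,-1,-1,-1], travel=[[0,0.015,0],[0,0.03,0],[0,0.045,0],[0,0.055,0],[0,0.062,0]], turn=[[0,0,0],[0,0,0],[0,0,0],[0,0,0],[0,0,0]])

```text
t: 34.32
tcp_pos: [0.6622, 0.0352, 0.0472]
tool_rot: [0.673, 0.74, 0.001, 0.001]
force: [-1.7, -0.7, 2.7]
finger_gap: 0.093
gripper_force: 49.6
```

>>> apply_moves(claw=[-1,-1,-1,-1,-1], travel=[[0,0.004,0],[0,0.008,0],[0,0.01,0],[0,0.01,0],[0,0.01,0]], turn=[[0,0,0],[0,0,0],[0,0,0],[0,0,0],[0,0,0]])

```text
t: 34.73
tcp_pos: [0.6695, 0.0359, 0.0472]
tool_rot: [0.673, 0.74, 0.001, 0.001]
force: [0.5, -2.3, 3.8]
finger_gap: 0.095
gripper_force: 49.8
```

>>> apply_moves(claw=[-1,-1,-1,-1,-1], travel=[[0,0.002,0],[0,0.004,0],[0,0.005,0],[0,0.005,0],[0,0.005,0]], turn=[[0,0,0],[0,0,0],[0,0,0],[0,0,0],[0,0,0]])

```text
t: 35.15
tcp_pos: [0.6713, 0.0361, 0.0472]
tool_rot: [0.672, 0.74, -0.001, -0.001]
force: [-4.0, -1.5, 6.7]
finger_gap: 0.091
gripper_force: 50.2
```

>>> apply_moves(claw=[-1,-1,-1,-1], travel=[[0,0.003,0],[0,0.005,0],[0,0.006,0],[0,0.006,0]], turn=[[0,0,0],[0,0,0],[0,0,0],[0,0,0]])

```text
t: 35.48
tcp_pos: [0.6712, 0.0361, 0.0471]
tool_rot: [0.672, 0.74, -0.005, -0.005]
force: [-11.5, -4.1, 14.5]
finger_gap: 0.093
gripper_force: 50.9
```

>>> apply_moves(claw=[-0.2,-0.2,-0.2,-0.2], travel=[[0,0,0],[0,0,0],[0,0,0],[0,0,0]], turn=[[0,0,0],[0,0,0],[0,0,0],[0,0,0]])

```text
t: 35.82
tcp_pos: [0.669, 0.0369, 0.0451]
tool_rot: [0.673, 0.74, -0.006, -0.007]
force: [-16.6, -3.8, 9.3]
finger_gap: 0.4
gripper_force: 0.0
```

>>> apply_moves(claw=[-0.2,-0.2,-0.2,-0.2,-0.2], travel=[[0,-0.006,-0.04],[0,-0.006,-0.09],[0,-0.006,-0.14],[0,-0.006,-0.18],[0,-0.006,-0.19]], turn=[[0,0,0],[0,0,0],[0,0,0],[0,0,0],[0,0,0]])

```text
t: 36.23
tcp_pos: [0.6764, 0.0365, 0.205]
tool_rot: [0.672, 0.74, 0.004, 0.005]
force: [0.8, 0.0, 0.0]
finger_gap: 0.402
gripper_force: 0.0
```

Run:
```python
from h import *
import h
snap('top');P=Plan();P.go([.4295,.2124,.19,-98.4],.2)
```

```text
t 36.28 tcp [0.6759 0.0365 0.2042] yaw 5.5 gap 0.401 gf 0.0 F [ 1.3 -0.3  1.6]
tilt [ 0.0112 -0.0006]
x4 [0.062, -0.071, 0.004] [0, 0, 0.144] claw 0.2
x4 [0.025, -0.092, 0.005] [0, 0, 0.145] claw 0.2
x4 [-0.018, -0.092, 0.004] [0, 0, 0.144] claw 0.2
x4 [-0.057, -0.076, 0.005] [0, 0, 0.144] claw 0.2
```

>>> apply_moves(claw=[0.2,0.2,0.2,0.2], travel=[[0.062,-0.071,0.004],[0.062,-0.071,0.004],[0.062,-0.071,0.004],[0.062,-0.071,0.004]], turn=[[0,0,0.144],[0,0,0.144],[0,0,0.144],[0,0,0.144]])

```text
t: 36.62
tcp_pos: [0.6078, 0.0821, 0.193]
tool_rot: [0.822, 0.569, -0.002, -0.002]
force: [1.1, -0.6, 0.7]
finger_gap: 0.6
gripper_force: 0.0
```

>>> apply_moves(claw=[0.2,0.2,0.2,0.2], travel=[[0.025,-0.092,0.005],[0.025,-0.092,0.005],[0.025,-0.092,0.005],[0.025,-0.092,0.005]], turn=[[0,0,0.145],[0,0,0.145],[0,0,0.145],[0,0,0.145]])

```text
t: 36.95
tcp_pos: [0.5457, 0.1264, 0.1891]
tool_rot: [0.93, 0.369, -0.003, -0.001]
force: [0.1, -0.6, 0.5]
finger_gap: 0.601
gripper_force: 0.0
```

>>> apply_moves(claw=[0.2,0.2,0.2,0.2], travel=[[-0.018,-0.092,0.004],[-0.018,-0.092,0.004],[-0.018,-0.092,0.004],[-0.018,-0.092,0.004]], turn=[[0,0,0.144],[0,0,0.144],[0,0,0.144],[0,0,0.144]])

```text
t: 37.28
tcp_pos: [0.4847, 0.1695, 0.1861]
tool_rot: [0.989, 0.151, -0.003, -0.0]
force: [0.7, 0.3, 0.9]
finger_gap: 0.6
gripper_force: 0.0
```

>>> apply_moves(claw=[0.2,0.2,0.2,0.2,0.2], travel=[[-0.057,-0.076,0.005],[-0.057,-0.076,0.005],[-0.057,-0.076,0.005],[-0.057,-0.076,0.005],[-0.057,-0.076,0.005]], turn=[[0,0,0.144],[0,0,0.144],[0,0,0.144],[0,0,0.144],[0,0,0.144]])

```text
t: 37.7
tcp_pos: [0.4248, 0.213, 0.1827]
tool_rot: [0.997, -0.073, -0.001, 0.0]
force: [-0.1, 1.0, 0.2]
finger_gap: 0.602
gripper_force: 0.0
```

Run:
```python
from h import *
import h
s=snap('top');t=snap('scene');P=Plan();P.go([.4295,.2124,.0755,-98.4],.2)
a=cv2.resize(s['pixels'][90:250,215:345][:,:,::-1],(390,480),interpolation=cv2.INTER_CUBIC);b=cv2.resize(t['pixels'][200:320,240:370][:,:,::-1],(400,480),interpolation=cv2.INTER_CUBIC)
cv2.imwrite('pics/g6.png',np.hstack([a,b]))
```

```text
t 37.8 tcp [0.4259 0.2126 0.1831] yaw -98.3 gap 0.6 gf 0.0 F [0.2 0.5 1. ]
tilt [-0.0018 -0.0002]
x3 [0.004, -0.0, 0.134] [0, 0, 0.001] claw 0.2
```

View pics/g6.png

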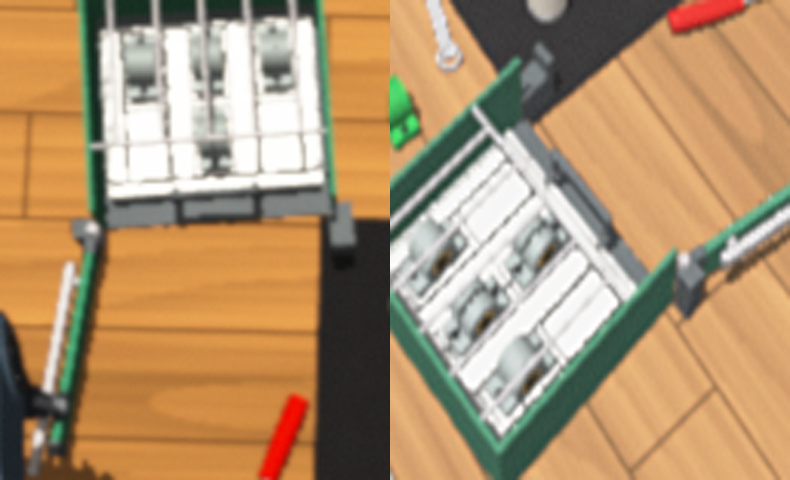

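The tray is home with four blocks in their outlines: back row at crop row ~55, front-middle at (213,135). The gate hasn't moved, with its ball by (55,403). Regripping the stem.

>>> apply_moves(claw=[0.2,0.2,0.2,0.2,0.2], travel=[[0.004,0,0.04],[0.004,0,0.08],[0.004,0,0.115],[0.004,0,0.134],[0.004,0,0.134]], turn=[[0,0,0],[0,0,0],[0,0,0],[0,0,0],[0,0,0]])

```text
t: 38.22
tcp_pos: [0.4275, 0.2111, 0.0735]
tool_rot: [0.997, -0.073, -0.004, 0.001]
force: [-0.5, -0.8, 0.3]
finger_gap: 0.601
gripper_force: 0.0
```

>>> apply_moves(claw=[-1,-1,-1,-1,-1], travel=[[0,0,0],[0,0,0],[0,0,0],[0,0,0],[0,0,0]], turn=[[0,0,0],[0,0,0],[0,0,0],[0,0,0],[0,0,0]], newtons=40)

```text
t: 38.63
tcp_pos: [0.4306, 0.2122, 0.0778]
tool_rot: [0.997, -0.073, 0.001, -0.0]
force: [1.6, -1.9, -2.9]
finger_gap: 0.265
gripper_force: 39.1
```

Run:
```python
from h import *
P=Plan();g=np.deg2rad(104);d=np.array([*P.p,P.y])-gp(g,0);print(d.round(4))
P.rows([np.array(gp(g,l))+d for l in(.05,.1,.15,.2,.25)],-1)
f=lambda k:np.array(gp(np.deg2rad(k),.25))+[0,0,d[2],d[3]]
P.rows([f(k) for k in list(range(98,13,-6))],-1)
print(P.p,P.y,gp(np.deg2rad(14),.25))
```

```text
t 38.63 tcp [0.4306 0.2122 0.0778] yaw -98.4 gap 0.265 gf 39.1 F [ 1.6 -1.9 -2.9]
tilt [0.0027 0.0005]
[-0.0006 -0.002   0.0038  0.2224]
{"claw": [-1, -1, -1, -1, -1], "travel": [[0.002, 0.0, -0.009], [0.005, 0.0, -0.017], [0.009, 0.0, -0.026], [0.012, 0.0, -0.034], [0.017, 0.0, -0.042]], "turn": [[0, 0, -0.0], [0, 0, -0.0], [0, 0, -0.0], [0, 0, -0.0], [0, 0, -0.0]]}
{"claw": [-1, -1, -1, -1, -1], "travel": [[-0.001, 0.022, 0.0], [0.0, 0.047, 0.0], [0.004, 0.071, 0.0], [0.011, 0.094, 0.0], [0.019, 0.117, 0.0]], "turn": [[0, 0, -0.033], [0, 0, -0.067], [0, 0, -0.1], [0, 0, -0.133], [0, 0, -0.167]]}
{"claw": [-1, -1, -1, -1, -1], "travel": [[-0.001, 0.025, 0.0], [0.0, 0.05, 0.0], [0.004, 0.074, 0.0], [0.011, 0.097, 0.0], [0.02, 0.12, 0.0]], "turn": [[0, 0, -0.033], [0, 0, -0.066], [0, 0, -0.1], [0, 0, -0.133], [0, 0, -0.166]]}
{"claw": [-1, -1, -1, -1, -1], "travel": [[-0.002, 0.025, 0.0], [-0.0, 0.049, 0.0], [0.004, 0.073, 0.0], [0.01, 0.097, 0.0], [0.019, 0.12, 0.0]], "turn": [[0, 0, -0.034], [0, 0, -0.067], [0, 0, -0.1], [0, 0, -0.134], [0, 0, -0.167]]}
[ 0.5803878  -0.01566577  0.11142239] -8.37761851498636 [np.float64(0.5804779761864909), np.float64(-0.01544991346799729), np.float64(0.10751740147721643), np.float64(-8.6)]
```

>>> apply_moves(claw=[-1,-1,-1,-1,-1], travel=[[0.002,0,-0.009],[0.005,0,-0.017],[0.009,0,-0.026],[0.012,0,-0.034],[0.017,0,-0.042]], turn=[[0,0,0],[0,0,0],[0,0,0],[0,0,0],[0,0,0]])

```text
t: 39.05
tcp_pos: [0.4484, 0.2103, 0.1118]
tool_rot: [0.997, -0.073, 0.005, -0.001]
force: [10.5, -2.7, -11.6]
finger_gap: 0.262
gripper_force: 40.1
```

>>> apply_moves(claw=[-1,-1,-1,-1,-1], travel=[[-0.001,0.022,0],[0,0.047,0],[0.004,0.071,0],[0.011,0.094,0],[0.019,0.117,0]], turn=[[0,0,-0.033],[0,0,-0.067],[0,0,-0.1],[0,0,-0.133],[0,0,-0.167]])

```text
t: 39.47
tcp_pos: [0.452, 0.1152, 0.1116]
tool_rot: [0.982, 0.191, 0.008, 0.001]
force: [16.6, 6.9, -15.2]
finger_gap: 0.264
gripper_force: 40.7
```

>>> apply_moves(claw=[-1,-1,-1,-1,-1], travel=[[-0.001,0.025,0],[0,0.05,0],[0.004,0.074,0],[0.011,0.097,0],[0.02,0.12,0]], turn=[[0,0,-0.033],[0,0,-0.066],[0,0,-0.1],[0,0,-0.133],[0,0,-0.166]])

```text
t: 39.88
tcp_pos: [0.5012, 0.0338, 0.1106]
tool_rot: [0.9, 0.436, 0.007, 0.001]
force: [15.2, 20.4, -22.5]
finger_gap: 0.262
gripper_force: 41.7
```

>>> apply_moves(claw=[-1,-1,-1,-1,-1], travel=[[-0.002,0.025,0],[0,0.049,0],[0.004,0.073,0],[0.01,0.097,0],[0.019,0.12,0]], turn=[[0,0,-0.034],[0,0,-0.067],[0,0,-0.1],[0,0,-0.134],[0,0,-0.167]])

```text
t: 40.3
tcp_pos: [0.579, -0.0108, 0.1086]
tool_rot: [0.756, 0.654, 0.002, -0.004]
force: [5.1, 16.6, -15.9]
finger_gap: 0.263
gripper_force: 41.0
```

Run:
```python
from h import *
P=Plan();dz=P.p[2]-gp(0,.25)[2]
print((np.array([*P.p,P.y])-gp(np.deg2rad(14),.25)).round(4),dz)
P.rows([np.array(gp(np.deg2rad(k),.25))+[0,0,dz,0] for k in (11,8,5,2,0)],-1)
```

```text
t 40.3 tcp [ 0.579  -0.0108  0.1086] yaw -8.3 gap 0.263 gf 41.0 F [  5.1  16.6 -15.9]
tilt [-0.0026  0.0092]
[-0.0014  0.0046  0.001   0.3366] 0.0010404192919191285
{"claw": [-1, -1, -1, -1, -1], "travel": [[-0.006, 0.015, 0.0], [-0.007, 0.027, 0.0], [-0.006, 0.039, 0.0], [-0.005, 0.052, 0.0], [-0.004, 0.06, 0.0]], "turn": [[0, 0, -0.015], [0, 0, -0.031], [0, 0, -0.048], [0, 0, -0.065], [0, 0, -0.076]]}
```

>>> apply_moves(claw=[-1,-1,-1,-1,-1], travel=[[0,0.015,0],[0,0.027,0],[0.001,0.039,0],[0.002,0.052,0],[0.003,0.06,0]], turn=[[0,0,-0.015],[0,0,-0.031],[0,0,-0.048],[0,0,-0.065],[0,0,-0.076]])

```text
t: 40.72
tcp_pos: [0.6253, -0.0167, 0.1088]
tool_rot: [0.673, 0.74, 0.0, -0.004]
force: [-1.1, 8.4, -8.6]
finger_gap: 0.26
gripper_force: 40.1
```

>>> apply_moves(claw=[-1,-1], travel=[[0,0,0],[0,0,0]], turn=[[0,0,0],[0,0,0]])

```text
t: 40.88
tcp_pos: [0.6247, -0.0167, 0.1087]
tool_rot: [0.674, 0.739, 0.0, -0.004]
force: [-0.5, 8.5, -8.7]
finger_gap: 0.265
gripper_force: 40.3
```

Run:
```python
from h import *
P=Plan()
for k in(0,1,2,4):print(k,(np.array([*P.p,P.y])-gp(np.deg2rad(k),.25)).round(4))
```

```text
t 40.88 tcp [ 0.6247 -0.0167  0.1087] yaw 5.3 gap 0.265 gf 40.3 F [-0.5  8.5 -8.7]
tilt [-0.0061  0.0058]
0 [-0.0012  0.0044  0.0012 -0.0992]
1 [0.0021 0.0044 0.0012 0.9008]
2 [5.4000e-03 4.3000e-03 1.2000e-03 1.9008e+00]
4 [1.1900e-02 3.9000e-03 1.2000e-03 3.9008e+00]
```

>>> apply_moves(claw=[-1,-1,-1], travel=[[0,0.003,0],[0,0.004,0],[0,0.004,0]], turn=[[0,0,0],[0,0,0],[0,0,0]])

```text
t: 41.13
tcp_pos: [0.6257, -0.0168, 0.1085]
tool_rot: [0.673, 0.739, -0.002, -0.006]
force: [-2.5, 5.9, -7.2]
finger_gap: 0.261
gripper_force: 40.1
```

Run:
```python
from h import *
P=Plan();d=np.array([*P.p,P.y])-gp(0,.25);print(d.round(4))
P.rows([np.array(gp(0,l))+d for l in(.2,.15,.1,.05,0)],-1)
```

```text
t 41.13 tcp [ 0.6257 -0.0168  0.1085] yaw 5.3 gap 0.261 gf 40.1 F [-2.5  5.9 -7.2]
tilt [-0.0107  0.0051]
[-0.0002  0.0043  0.001  -0.0537]
{"claw": [-1, -1, -1, -1, -1], "travel": [[-0.004, 0.0, 0.008], [-0.008, 0.0, 0.016], [-0.011, 0.0, 0.025], [-0.014, 0.0, 0.033], [-0.017, 0.0, 0.042]], "turn": [[0, 0, -0.0], [0, 0, -0.0], [0, 0, -0.0], [0, 0, -0.0], [0, 0, -0.0]]}
```

>>> apply_moves(claw=[-1,-1,-1,-1,-1], travel=[[-0.004,0,0.008],[-0.008,0,0.016],[-0.011,0,0.025],[-0.014,0,0.033],[-0.017,0,0.041]], turn=[[0,0,0],[0,0,0],[0,0,0],[0,0,0],[0,0,0]])

```text
t: 41.55
tcp_pos: [0.6274, -0.0342, 0.0772]
tool_rot: [0.673, 0.74, -0.003, -0.003]
force: [-6.7, -3.7, 1.2]
finger_gap: 0.252
gripper_force: 38.5
```

>>> apply_moves(claw=[-1,-1], travel=[[0,0,0],[0,0,0]], turn=[[0,0,0],[0,0,0]])

```text
t: 41.72
tcp_pos: [0.6273, -0.0339, 0.077]
tool_rot: [0.673, 0.739, -0.003, -0.004]
force: [-5.4, -2.5, -1.1]
finger_gap: 0.252
gripper_force: 39.5
```

>>> apply_moves(claw=[0.2,0.2,0.2,0.2], travel=[[0,0,0],[0,0,0],[0,0,0],[0,0,0]], turn=[[0,0,0],[0,0,0],[0,0,0],[0,0,0]])

```text
t: 42.05
tcp_pos: [0.6325, -0.0336, 0.0785]
tool_rot: [0.674, 0.739, 0.001, 0.001]
force: [0.2, 0.7, 0.2]
finger_gap: 0.601
gripper_force: 0.0
```

>>> apply_moves(claw=[0.2,0.2,0.2,0.2,0.2], travel=[[0,0,-0.04],[0,0,-0.08],[0,0,-0.12],[0,0,-0.16],[0,0,-0.18]], turn=[[0,0,0],[0,0,0],[0,0,0],[0,0,0],[0,0,0]])

```text
t: 42.47
tcp_pos: [0.634, -0.0338, 0.2267]
tool_rot: [0.674, 0.739, 0.002, 0.003]
force: [1.7, -0.2, 0.5]
finger_gap: 0.605
gripper_force: 0.0
```

>>> apply_moves(claw=[0.2,0.2,0.2,0.2,0.2], travel=[[0,-0.2,-0.05],[0,-0.2,-0.05],[0,-0.2,-0.05],[0,-0.2,-0.05],[0,-0.2,-0.05]], turn=[[0,0,0],[0,0,0],[0,0,0],[0,0,0],[0,0,0]])

```text
t: 42.88
tcp_pos: [0.4648, -0.0469, 0.2627]
tool_rot: [0.674, 0.739, -0.002, -0.003]
force: [0.5, 0.3, -1.4]
finger_gap: 0.597
gripper_force: 0.0
```

>>> apply_moves(claw=[0.2,0.2,0.2,0.2,0.2], travel=[[-0.22,0,0],[-0.22,0,0],[-0.22,0,0],[-0.22,0,0],[-0.22,0,0]], turn=[[0,0,0],[0,0,0],[0,0,0],[0,0,0],[0,0,0]])

```text
t: 43.3
tcp_pos: [0.4905, -0.2304, 0.2626]
tool_rot: [0.675, 0.738, -0.001, 0.003]
force: [0.3, -0.3, -1.1]
finger_gap: 0.598
gripper_force: 0.0
```

Run:
```python
from h import *
s=snap('top');t=snap('scene');P=Plan()
a=cv2.resize(s['pixels'][75:195,235:345][:,:,::-1],(400,436),interpolation=cv2.INTER_CUBIC);b=cv2.resize(t['pixels'][200:320,230:350][:,:,::-1],(400,436),interpolation=cv2.INTER_CUBIC)
cv2.imwrite('pics/g7.png',np.hstack([a,b]))
for n,o,x in(('top','top0',s),('scene','scene0',t)):
    p0=np.load(o+'.npz')['p'][:,:,::-1];p1=x['pixels'][:,:,::-1];
    g0,g1=[cv2.cvtColor(np.ascontiguousarray(q),cv2.COLOR_BGR2GRAY) for q in(p0,p1)]
    for nm,(u,v),r in((('ball',(306,164),6),('bargate',(285,166),(0)),) if n=='top' else (('ball',(300,217),6),)):
        if not r: continue
        T=cv2.resize(g0[v-r:v+r+1,u-r:u+r+1],None,fx=4,fy=4,interpolation=cv2.INTER_CUBIC);S=cv2.resize(g1[v-2*r:v+2*r+1,u-2*r:u+2*r+1],None,fx=4,fy=4,interpolation=cv2.INTER_CUBIC)
        m=cv2.matchTemplate(S,T,cv2.TM_CCOEFF_NORMED);_,mx,_,l=cv2.minMaxLoc(m);print(n,nm,mx,np.array(l)/4-r)
```

```text
t 43.4 tcp [ 0.4892 -0.2262  0.2619] yaw 5.1 gap 0.601 gf 0.0 F [-0.1 -0.   0.3]
tilt [ 0.0014 -0.0008]
top ball 0.9986210465431213 [0. 0.]
scene ball 0.9987623691558838 [0. 0.]
```

View pics/g7.png

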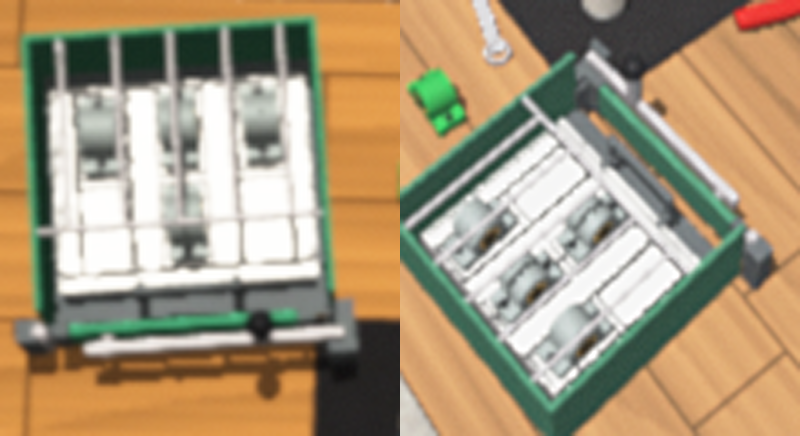

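The ball matches its starting image exactly in both views, so the gate is shut with the bar down. The tray is home with four blocks in their outlines: top crop (98,130), (178,125), (262,125) and (185,225). I'll hand in.

Run:
```python
from h import *
print(manip.sign_off())
```

```text
the job is handed in; nothing more can be done
None
```

The job is handed in at about 43 s of the 210 s: all four blocks I found stand in outlines of their own, the tray is pushed home, the gate is shut and the bar is down behind its catch; no verdict came back.

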